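Load the priming block with sawn blanks and uncap the primer

ROBOT

A 7-joint arm with a two-finger parallel gripper is mounted at the origin on the work surface. World frame = base frame: x ahead of the robot, y to its left, z up, the work surface at z = 0. Lengths are in m, angles in degrees, forces in N, time in s.
With the tool pointing down it reaches from about 0.4 to 0.85 m from the base axis. Payload 6.9 kg.
Tool frame: the origin (TCP) lies at the very end of the fingers, on their centre line; the grasp point (between the pads) lies 19 mm behind it; z points along the fingers, y is the line along which they close (so a half turn about z gives the same grasp; the last joint's range is limited). The gripper opens to 85 mm and grips with 20 to 120 N. Pads are 22 mm wide; open, the fingers measure 114 mm over their backs; the gripper's body (76 mm by 85 mm) begins 54 mm behind the grasp point. The pads swing forward as they close: fully open they stand 13 mm farther back than shut.
Start: joints at [-61.622, 29.078, -13.613, 85.955, 7.202, 65.827, -8.869], TCP at [0.238, 0.578, 0.231] pointing down, gripper open.
Joint ranges: [-176.47, 176.47], [-13.61, 117.27], [-81.72, 77.17], [0.22, 143.17], [-87.28, 267.28], [10, 112.55], [-165.47, 165.47]. Speed limits (degrees/s): [136.94, 136.94, 180, 180, 180, 180, 180].

INTERFACE

Orientations are given as [roll, pitch, yaw] about the fixed x, y, z axes, in that order (R = Rz(yaw) Ry(pitch) Rx(roll)).
In Python, from rig import env, imaging, workorder gives the robot as it stands.
- The arm moves only by the tool arm_command, never from a script. Its arguments are lists of equal length, an entry for each row: "offset": the shift along the tool's x, y, z in m, a list of three; "dr": the turn, a rotation vector about the tool's x, y, z in rad, a list of three; "grip": the closure in counts, from 0 (fully open) to 255 (shut). In form: {"offset": [[x, y, z], ...], "dr": [[ax, ay, az], ...], "grip": [grip, ...]}. A call has 1 to 8 rows; each row is the pose to reach, as a shift and turn from the pose commanded when the call began, along the tool's axes at that moment; what a row does not reach only later rows make up. A row lasts 1/10 s, in which the tool goes at most 50 mm and 8.59 degrees, less where a joint would pass 70% of its speed; a pose out of reach is approached as far as the arm can. A call with a gripper value outside its range is refused whole. The fingers move at their own pace and stop on an object; the grip force is fixed at half the most. Time passes only in rows, so rows that repeat a pose let the fingers close. It gives the time, the measured TCP pose, the force, the opening and the grip force at its end, in the units of the state.
- env.observe(): the state, without advancing time (a new reading comes with each control period).
- imaging.get_image(name): name is "side" or "top" or "wrist"; returns (picture, depth): 400x640x3 uint8, blue, green, red; 400x640 float32, m along the optical axis (not along the pixel's ray), 0 where there is no reading.
- imaging.camera_model(name): a dict with "fovy" (degrees; the focal length in pixels is half the picture's height over the tangent of half this angle, whatever the lens; pixels are square), "cx", "cy" (the principal point, pixels), "R" (3x3) and "t" (3): a world point X has camera coordinates R X + t. Camera axes: x right, y down, z forward; pixel columns grow to the right and rows downward; lengths in m; the calibration is good to about 2 mm. A picture is of the moment at which its call begins: read the wrist's pose just before it. camera_model takes no time and is no camera call; for the wrist camera it gives the pose at the moment of the call.
- workorder.sign_off(): hands the job in; it is judged then, once.
The state is a dict: "time": time; "qpos": joint angles; "qvel": joint speeds; "effort": joint torques, N m; "eef_pos": TCP position; "ee_rot": TCP orientation; "ft_force": force on the tool from outside, world axes, zero at the start; "wrist_torque": the same for the moment, N m; "gripper_width": finger opening in m; "finger_force": force on a finger pad.
Only numpy, scipy, OpenCV 4.12 (cv2) and the standard library are available. Lean on these libraries where they do the work, as an engineer would, in place of code of your own. Each camera call takes 0.05 s, during which the arm holds its last target. There are 200 camera calls.

TASK

Get the sawn aluminium blanks ready for priming: drop every blank on the bench, one by one, into a pocket of its own shape in the plywood block, lying level and fully down on the pocket floor. Only when all are loaded, lift the cap off the spray can and set it, mouth down, flat in the round cap holder, leaving the can standing where it is and the hammer, wrench and tin undisturbed.

Things in the scene. Friction and masses are not known exactly. Their poses are not given: they have to be found in the camera images.
- disc0: A sawn slice of round aluminium bar: a disc 50 mm diameter, 32 mm high, lying flat on the bench at the start, 0.17 kg. Origin at its centre (16 mm above the bench); z along its axis. None if absent in this run.
- disc1: A sawn slice of round aluminium bar: a disc 50 mm diameter, 32 mm high, lying flat on the bench at the start, 0.17 kg. Origin at its centre (16 mm above the bench); z along its axis. None if absent in this run.
- disc2: A sawn slice of round aluminium bar: a disc 50 mm diameter, 32 mm high, lying flat on the bench at the start, 0.17 kg. Origin at its centre (16 mm above the bench); z along its axis. None if absent in this run.
- disc3: A sawn slice of round aluminium bar: a disc 50 mm diameter, 32 mm high, lying flat on the bench at the start, 0.17 kg. Origin at its centre (16 mm above the bench); z along its axis. None if absent in this run.
- bar0: A sawn piece of flat aluminium bar: a rectangular slug 36 mm (its x) by 60 mm (its y), 32 mm high (its z), lying on the bench at the start, any yaw within about 0.8 rad, 0.185 kg. Origin at its centre (16 mm above the bench). None if absent in this run.
- bar1: A sawn piece of flat aluminium bar: a rectangular slug 36 mm (its x) by 60 mm (its y), 32 mm high (its z), lying on the bench at the start, any yaw within about 0.8 rad, 0.185 kg. Origin at its centre (16 mm above the bench). None if absent in this run.
- bar2: A sawn piece of flat aluminium bar: a rectangular slug 36 mm (its x) by 60 mm (its y), 32 mm high (its z), lying on the bench at the start, any yaw within about 0.8 rad, 0.185 kg. Origin at its centre (16 mm above the bench). None if absent in this run.
- bar3: A sawn piece of flat aluminium bar: a rectangular slug 36 mm (its x) by 60 mm (its y), 32 mm high (its z), lying on the bench at the start, any yaw within about 0.8 rad, 0.185 kg. Origin at its centre (16 mm above the bench). None if absent in this run.
- block: The priming block: a fixed plywood slab on the bench, 165 mm (its x) by 284 mm (its y) and 26 mm high, with eight blind pockets in two rows of four (rows 86 mm apart along x, pockets 68 mm apart along y), round and oblong alternating like a chessboard. Pockets are 18 mm deep, so a seated blank stands 14 mm proud, their floor 8 mm above the bench. Origin at the centre of its underside, z up; its position and yaw change from run to run.
- block_hole0 (a point): Centre of the mouth (26 mm above the bench, level with the block's top) of a round pocket, 55 mm diameter, 18 mm deep: for a disc.
- block_hole2 (a point): Centre of the mouth (26 mm above the bench, level with the block's top) of a round pocket, 55 mm diameter, 18 mm deep: for a disc.
- block_hole5 (a point): Centre of the mouth (26 mm above the bench, level with the block's top) of a round pocket, 55 mm diameter, 18 mm deep: for a disc.
- block_hole7 (a point): Centre of the mouth (26 mm above the bench, level with the block's top) of a round pocket, 55 mm diameter, 18 mm deep: for a disc.
- block_hole1 (a point): Centre of the mouth (26 mm above the bench, level with the block's top) of an oblong pocket, 41 mm along the block's x by 65 mm along its y, 18 mm deep: for a bar slug.
- block_hole3 (a point): Centre of the mouth (26 mm above the bench, level with the block's top) of an oblong pocket, 41 mm along the block's x by 65 mm along its y, 18 mm deep: for a bar slug.
- block_hole4 (a point): Centre of the mouth (26 mm above the bench, level with the block's top) of an oblong pocket, 41 mm along the block's x by 65 mm along its y, 18 mm deep: for a bar slug.
- block_hole6 (a point): Centre of the mouth (26 mm above the bench, level with the block's top) of an oblong pocket, 41 mm along the block's x by 65 mm along its y, 18 mm deep: for a bar slug.
- can: Spray can of primer standing loose on the bench, 56 mm diameter, with a flat shoulder 130 mm up on which the cap's skirt rests; above the shoulder a neck 40 mm wide and 10 mm high, then a nozzle 14 mm wide up to 155 mm. Weighs 0.4 kg. Origin at the centre of its underside, z up.
- cap: The can's loose cap: a grey plastic cup, mouth down, 54 mm outer diameter, 50 mm high, wall 3.5 mm, top 4 mm thick; it simply rests on the can's shoulder (no thread or snap) and lifts straight off (25 mm clears the nozzle). Origin at the centre of its mouth (lower edge), z up towards its closed top; total height of can with cap 180 mm.
- holder: Cap holder, fixed on the bench at a place that changes: a shallow round steel cup on a short stem, base 84 mm diameter, cup 76 mm outer and 68 mm inner diameter, rim 47 mm above the bench. Origin at the centre of its underside, z up.
- holder_floor (a point): Centre of the inner floor of the cap holder's cup, 35 mm above the bench and 12 mm below its rim.
- hammer: Bystander: a hammer about 280 mm long lying on the bench beyond the blanks; leave alone.
- wrench: Bystander: an open wrench about 200 mm long lying on the bench beyond the block; leave alone.
- tin: Bystander: a closed tin, 80 mm diameter and 80 mm high, standing beyond the work; leave alone.
Mind the look-alikes: they are no part of the job. What is meant by the cap is not blue, pink or yellow, and is the smaller of those in its own colour.

How it is judged (in metres and radians):
On the way, in this order (a step that is already met when the one before it is completed fails the run):
1. every blank lies in a pocket of its own shape, on the pocket floor, and the cap is still on the can ((horizontal distance between disc0 and block_hole0 below 0.006 m or horizontal distance between disc0 and block_hole2 below 0.006 m or horizontal distance between disc0 and block_hole5 below 0.006 m or horizontal distance between disc0 and block_hole7 below 0.006 m) and z of disc0 in the frame of block between 0.018 and 0.028 m and angle between the z axis of each of disc0, disc1, disc2, disc3, bar0, bar1, bar2, bar3 and the z axis of block, either way round below 0.1 rad and (horizontal distance between disc1 and block_hole0 below 0.006 m or horizontal distance between disc1 and block_hole2 below 0.006 m or horizontal distance between disc1 and block_hole5 below 0.006 m or horizontal distance between disc1 and block_hole7 below 0.006 m) and z of disc1 in the frame of block between 0.018 and 0.028 m and (horizontal distance between disc2 and block_hole0 below 0.006 m or horizontal distance between disc2 and block_hole2 below 0.006 m or horizontal distance between disc2 and block_hole5 below 0.006 m or horizontal distance between disc2 and block_hole7 below 0.006 m) and z of disc2 in the frame of block between 0.018 and 0.028 m and (horizontal distance between disc3 and block_hole0 below 0.006 m or horizontal distance between disc3 and block_hole2 below 0.006 m or horizontal distance between disc3 and block_hole5 below 0.006 m or horizontal distance between disc3 and block_hole7 below 0.006 m) and z of disc3 in the frame of block between 0.018 and 0.028 m and (horizontal distance between bar0 and block_hole1 below 0.006 m or horizontal distance between bar0 and block_hole3 below 0.006 m or horizontal distance between bar0 and block_hole4 below 0.006 m or horizontal distance between bar0 and block_hole6 below 0.006 m) and z of bar0 in the frame of block between 0.018 and 0.028 m and (horizontal distance between bar1 and block_hole1 below 0.006 m or horizontal distance between bar1 and block_hole3 below 0.006 m or horizontal distance between bar1 and block_hole4 below 0.006 m or horizontal distance between bar1 and block_hole6 below 0.006 m) and z of bar1 in the frame of block between 0.018 and 0.028 m and (horizontal distance between bar2 and block_hole1 below 0.006 m or horizontal distance between bar2 and block_hole3 below 0.006 m or horizontal distance between bar2 and block_hole4 below 0.006 m or horizontal distance between bar2 and block_hole6 below 0.006 m) and z of bar2 in the frame of block between 0.018 and 0.028 m and (horizontal distance between bar3 and block_hole1 below 0.006 m or horizontal distance between bar3 and block_hole3 below 0.006 m or horizontal distance between bar3 and block_hole4 below 0.006 m or horizontal distance between bar3 and block_hole6 below 0.006 m) and z of bar3 in the frame of block between 0.018 and 0.028 m and distance between cap and can below 0.145 m and horizontal distance between cap and can below 0.02 m), for 0.2 s.
2. the cap sits mouth down in the cap holder (horizontal distance between cap and holder_floor below 0.01 m and z of cap in the frame of holder_floor between -0.005 and 0.005 m and angle between cap's own z axis and vertical below 0.1 rad), for 0.2 s.
At the end, for the whole second after the job is handed in: Each blank level (0.1 rad) in a pocket of its shape, centre within 6 mm of the pocket centre and 18-28 mm above the bench; cap mouth down on the holder floor (10 mm sideways, 5 mm in height, 0.1 rad); can upright within 40 mm of its start; all released and at rest (all of step 2 and (horizontal distance between disc0 and block_hole0 below 0.006 m or horizontal distance between disc0 and block_hole2 below 0.006 m or horizontal distance between disc0 and block_hole5 below 0.006 m or horizontal distance between disc0 and block_hole7 below 0.006 m) and z of disc0 in the frame of block between 0.018 and 0.028 m and angle between the z axis of each of disc0, disc1, disc2, disc3, bar0, bar1, bar2, bar3 and the z axis of block, either way round below 0.1 rad and (horizontal distance between disc1 and block_hole0 below 0.006 m or horizontal distance between disc1 and block_hole2 below 0.006 m or horizontal distance between disc1 and block_hole5 below 0.006 m or horizontal distance between disc1 and block_hole7 below 0.006 m) and z of disc1 in the frame of block between 0.018 and 0.028 m and (horizontal distance between disc2 and block_hole0 below 0.006 m or horizontal distance between disc2 and block_hole2 below 0.006 m or horizontal distance between disc2 and block_hole5 below 0.006 m or horizontal distance between disc2 and block_hole7 below 0.006 m) and z of disc2 in the frame of block between 0.018 and 0.028 m and (horizontal distance between disc3 and block_hole0 below 0.006 m or horizontal distance between disc3 and block_hole2 below 0.006 m or horizontal distance between disc3 and block_hole5 below 0.006 m or horizontal distance between disc3 and block_hole7 below 0.006 m) and z of disc3 in the frame of block between 0.018 and 0.028 m and (horizontal distance between bar0 and block_hole1 below 0.006 m or horizontal distance between bar0 and block_hole3 below 0.006 m or horizontal distance between bar0 and block_hole4 below 0.006 m or horizontal distance between bar0 and block_hole6 below 0.006 m) and z of bar0 in the frame of block between 0.018 and 0.028 m and (horizontal distance between bar1 and block_hole1 below 0.006 m or horizontal distance between bar1 and block_hole3 below 0.006 m or horizontal distance between bar1 and block_hole4 below 0.006 m or horizontal distance between bar1 and block_hole6 below 0.006 m) and z of bar1 in the frame of block between 0.018 and 0.028 m and (horizontal distance between bar2 and block_hole1 below 0.006 m or horizontal distance between bar2 and block_hole3 below 0.006 m or horizontal distance between bar2 and block_hole4 below 0.006 m or horizontal distance between bar2 and block_hole6 below 0.006 m) and z of bar2 in the frame of block between 0.018 and 0.028 m and (horizontal distance between bar3 and block_hole1 below 0.006 m or horizontal distance between bar3 and block_hole3 below 0.006 m or horizontal distance between bar3 and block_hole4 below 0.006 m or horizontal distance between bar3 and block_hole6 below 0.006 m) and z of bar3 in the frame of block between 0.018 and 0.028 m and angle between can's own z axis and vertical below 0.1 rad and distance of can from where it was at the start of the episode below 0.04 m and linear speed of each of can, disc0, disc1, disc2, disc3, bar0, bar1, bar2, bar3, cap below 0.02 m/s and contact force between each of disc0, disc1, disc2, disc3, bar0, bar1, bar2, bar3, cap and the fingers below 0.1 N); the robot touches nothing.
It fails at once if the can is tipped over (angle between can's own z axis and vertical above 0.4 rad).
It fails at once if the hammer is disturbed (moved more than 30 mm) (distance of hammer from where it was at the start of the episode above 0.03 m).
It fails at once if the wrench is disturbed (moved more than 30 mm) (distance of wrench from where it was at the start of the episode above 0.03 m).
It fails at once if the tin is disturbed (moved more than 30 mm) (distance of tin from where it was at the start of the episode above 0.03 m).
Of disc0, disc1, disc2, disc3, bar0, bar1, bar2, bar3 only 6 to 8 are there at a start; the rules pass over those that are not, and their reading is None.
At some moment in a run one of disc0, disc1, disc2, disc3, bar0, bar1, bar2, bar3 may be knocked a few centimetres aside while the robot is not near it.
It also fails if it takes over 208 s, if anything falls off the work surface, if the arm or the gripper's body presses on something with over 40 N, if the wrist force passes 120 N, or if a joint passes its speed limit or range.

## Working session

There is one attempt and no reset: what is moved stays moved. The work goes in short steps, Python scripts to look and compute and a tool call to move; the robot and the scene stay as the last step left them, time stands still between calls to the robot, and variables do not carry over. Pictures are saved under pics/ and viewed, at most 14 in all, crops included, and the job is handed in when it is done.

Besides the shell and the picture viewer there is one more tool, called after "Call:" as name(argument=value, ...), one argument or row to a line, values as JSON. arm_command: Moves the arm, as the interface text tells. Its arguments: {"type":"object","properties":{"offset":{"type":"array","items":{"type":"array","items":{"type":"number"}}},"dr":{"type":"array","items":{"type":"array","items":{"type":"number"}}},"grip":{"type":"array","items":{"type":"number"}}},"required":["offset","dr","grip"]}

```bash
ls; mkdir -p pics; python3 - <<'E'
from rig import env, imaging
import cv2,numpy as np
s=env.observe(); print({k:np.round(v,3).tolist() for k,v in s.items()})
for n in ("top","side"):
    im,d=imaging.get_image(n); cv2.imwrite(f"pics/{n}0.png",im); np.save(f"pics/{n}0.npy",d)
    m=imaging.camera_model(n); print(n,m['fovy'],m['cx'],m['cy'],np.round(m['R'],3).tolist(),np.round(m['t'],3).tolist(),[k for k in m])
E
```

```text
pics
{'time': 0.0, 'qpos': [-61.621, 29.127, -13.607, 86.008, 7.203, 65.825, -8.869], 'qvel': [0.089, -0.05, 0.006, -0.041, 0.084, 0.054, 0.011], 'effort': [-0.001, -62.06, -2.187, -24.966, 0.013, 0.012, -0.0], 'eef_pos': [0.237, 0.578, 0.23], 'ee_rot': [-179.899, 0.004, 157.666], 'ft_force': [-0.224, 0.114, 0.93], 'wrist_torque': [-0.015, -0.031, 0.001], 'finger_force': 0.0, 'gripper_width': 0.086}
top 57.817938544653046 315.39845033051085 195.24257023234196 [[0.028, -1.0, -0.001], [-0.986, -0.028, -0.166], [0.166, 0.005, -0.986]] [-0.085, 0.563, 0.931] ['fovy', 'cx', 'cy', 'R', 't']
side 42.007609747264105 315.4924894271199 198.36178831609286 [[0.929, -0.369, -0.009], [-0.224, -0.545, -0.808], [0.294, 0.753, -0.589]] [-0.535, 0.18, 1.575] ['fovy', 'cx', 'cy', 'R', 't']
```

View pics/top0.png

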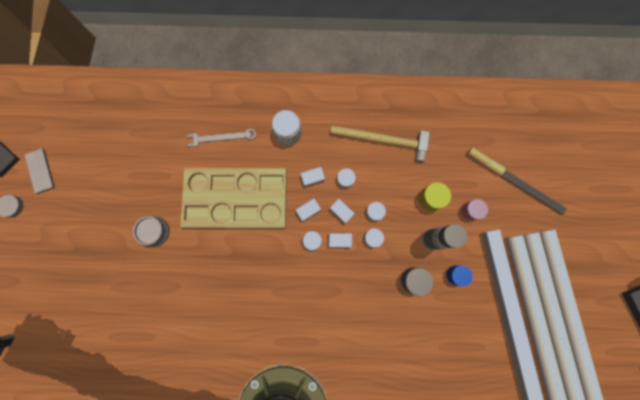

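View pics/side0.png

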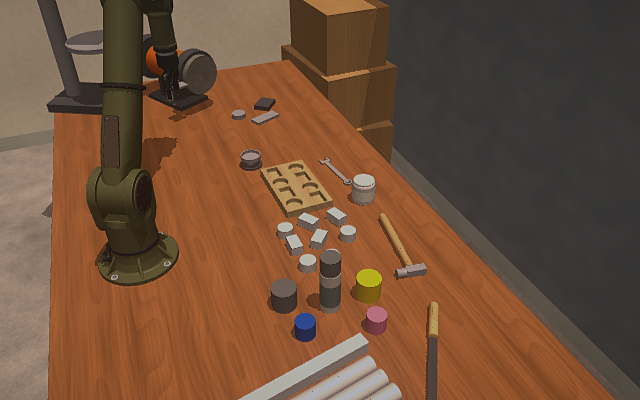

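The top view shows 8 blanks. Discs are at (346,178), (376,211), (374,238) and (312,241); bars at (312,177), (308,210), (342,211) and (340,241). The block is at (234,198) and the holder at (149,231).

Cap candidates are yellow (437,196), pink (476,210), blue (460,276), large grey (418,282) and the grey one on the can (453,237). By the description it is the smaller grey one, on the can.

```bash
cat > h.py <<'E'
from rig import env, imaging
import cv2, numpy as np
from scipy.spatial.transform import Rotation as Ro
def f(m): return 200/np.tan(np.radians(m['fovy']/2))
def ray(m,uv,z):
    uv=np.atleast_2d(uv).astype(float)
    d=np.c_[(uv[:,0]-m['cx'])/f(m),(uv[:,1]-m['cy'])/f(m),np.ones(len(uv))]@m['R']
    c=-m['R'].T@m['t']
    return c+d*((z-c[2])/d[:,2])[:,None]
def proj(m,X):
    c=np.atleast_2d(X)@m['R'].T+m['t']; return c[:,:2]/c[:,2:]*f(m)+[m['cx'],m['cy']]
def cloud(m,d):
    v,u=np.mgrid[:400,:640]; c=np.dstack([(u-m['cx'])/f(m)*d,(v-m['cy'])/f(m)*d,d])
    return (c-m['t'])@m['R']
def tri(ma,a,mb,b):
    "closest point of two rays"
    A=[];B=[]
    for m,uv in((ma,a),(mb,b)):
        c=-m['R'].T@m['t']; d=m['R'].T@np.array([(uv[0]-m['cx'])/f(m),(uv[1]-m['cy'])/f(m),1]); d/=np.linalg.norm(d)
        P=np.eye(3)-np.outer(d,d); A.append(P);B.append(P@c)
    return np.linalg.lstsq(np.vstack(A),np.hstack(B),rcond=None)[0]
E
python3 - <<'E'
from h import *
mt,ms=imaging.camera_model('top'),imaging.camera_model('side')
im=cv2.imread('pics/top0.png'); d=np.load('pics/top0.npy'); P=cloud(mt,d)
hsv=cv2.cvtColor(im,cv2.COLOR_BGR2HSV)
si=cv2.imread('pics/side0.png'); ds=np.load('pics/side0.npy'); PS=cloud(ms,ds)
k=(P[...,2]>.026)&(P[...,2]<.045)&(hsv[...,1]<90)
k[:, :290]=0;k[:,400:]=0;k[:160]=0;k[260:]=0
for c in cv2.findContours(k.astype('uint8')*255,cv2.RETR_EXTERNAL,cv2.CHAIN_APPROX_NONE)[0]:
    if cv2.contourArea(c)<50: continue
    w=ray(mt,c[:,0],.032)[:,:2].astype('float32'); (cx,cy),(a,b),an=cv2.minAreaRect(w)
    print(np.round(c[:,0].mean(0)),'c',round(cx,4),round(cy,4),'size',round(a,3),round(b,3),round(an,1))
y=((hsv[...,0]>15)&(hsv[...,0]<32)&(hsv[...,1]>60)).astype('uint8')*255
y[:,:170]=0;y[:,295:]=0;y[:160]=0;y[240:]=0
c=max(cv2.findContours(y,cv2.RETR_EXTERNAL,cv2.CHAIN_APPROX_NONE)[0],key=cv2.contourArea)
w=ray(mt,c[:,0],.026)[:,:2].astype('float32'); print('block',cv2.minAreaRect(w),np.median(P[y>0][:,2]))
for n,(u0,u1,v0,v1),(z0,z1) in (('holder',(125,175,208,255),(.04,.06)),('cap',(425,475,215,260),(.165,.2)),('tin',(265,305,100,150),(.07,.1)),('grey2',(395,440,260,300),(.05,.1)),('blue',(440,480,260,300),(.03,.1)),('pink',(455,495,195,230),(.03,.1)),('yel',(415,460,175,215),(.03,.1)),('hammer',(325,435,115,165),(.008,.06))):
    k=np.zeros((400,640),bool);k[v0:v1,u0:u1]=1;k&=(P[...,2]>z0)&(P[...,2]<z1)
    q=P[k]; print(n,np.round((q.min(0)+q.max(0))/2,4),np.round(np.ptp(q,axis=0),3),np.round(np.median(q[:,2]),4))
k=(PS[...,2]>.165)&(PS[...,2]<.2)&(PS[...,1]<-.2)&(PS[...,0]>.3)&(PS[...,0]<.9); q=PS[k]; print('side cap',np.round(q.mean(0),4),q.max(0),q.min(0))
s=si[235:345,250:400]; t=im[180:300,400:500]
cv2.imwrite('pics/crop.png',np.hstack([cv2.resize(s,(400,293)),cv2.resize(t,(300,293))]))
E
```

```text
[340. 240.] c 0.4463 -0.1389 size 0.035 0.059 1.3
[312. 240.] c 0.4441 -0.0636 size 0.045 0.048 1.6
[374. 238.] c 0.4562 -0.2307 size 0.048 0.048 18.5
[376. 211.] c 0.529 -0.236 size 0.049 0.048 73.0
[342. 211.] c 0.527 -0.1424 size 0.06 0.036 48.1
[308. 209.] c 0.5277 -0.0501 size 0.036 0.06 33.4
[346. 177.] c 0.6197 -0.1538 size 0.048 0.047 1.0
[312. 176.] c 0.6211 -0.0594 size 0.037 0.06 20.4
block ((0.5555489659309387, 0.15596067905426025), (0.1674967259168625, 0.28778332471847534), 1.6148663759231567) 0.022290440927838988
holder [0.4577 0.3759 0.045 ] [0.072 0.075 0.01 ] 0.0448
cap [ 0.4585 -0.393   0.1744] [0.052 0.055 0.019] 0.1787
tin [0.7545 0.0174 0.0774] [0.072 0.074 0.015] 0.0787
grey2 [ 0.3464 -0.3406  0.0599] [0.068 0.07  0.02 ] 0.0635
blue [ 0.3625 -0.4558  0.0419] [0.052 0.054 0.024] 0.0486
pink [ 0.5402 -0.5038  0.0428] [0.054 0.053 0.025] 0.0484
yel [ 0.5709 -0.3931  0.049 ] [0.068 0.068 0.037] 0.0635
hammer [ 0.7244 -0.2465  0.019 ] [0.097 0.282 0.022] 0.0225
side cap [ 0.4567 -0.4013  0.1792] [ 0.4854502  -0.36973405  0.18747438] [ 0.43137919 -0.42458463  0.16502464]
```

View pics/crop.png

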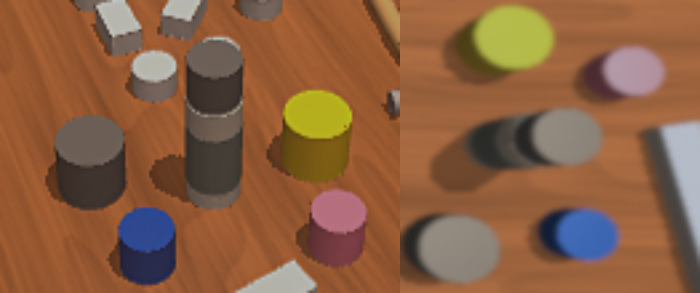

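The crop shows the grey cap on the can at (215,60), clearly smaller than the loose grey cup at (90,160), so it is my choice. I'll set out for above the block, with the yaw turned to 90 so the tool axes are +Y, +X, -Z.

Call:
arm_command(
  offset=[
    [-0.455,-0.27,-0.12],
    [-0.455,-0.27,-0.12],
    [-0.455,-0.27,-0.12],
    [-0.455,-0.27,-0.12],
    [-0.455,-0.27,-0.12],
    [-0.455,-0.27,-0.12],
    [-0.455,-0.27,-0.12],
    [-0.455,-0.27,-0.12],
  ],
  dr=[
    [0,0,1.181],
    [0,0,1.181],
    [0,0,1.181],
    [0,0,1.181],
    [0,0,1.181],
    [0,0,1.181],
    [0,0,1.181],
    [0,0,1.181],
  ],
  grip=[0,0,0,0,0,0,0,0],
)

```text
time: 0.9
eef_pos: [0.4728, 0.2646, 0.3201]
ee_rot: [-180.0, 0.0, 89.7]
ft_force: [0.7, 0.7, 0.7]
gripper_width: 0.0854
finger_force: 0.0
```

Call:
arm_command(
  offset=[
    [-0.109,0.082,-0.03],
    [-0.109,0.082,-0.03],
    [-0.109,0.082,-0.03],
    [-0.109,0.082,-0.03],
    [-0.109,0.082,-0.03],
    [-0.109,0.082,-0.03],
  ],
  dr=[
    [0,0,0],
    [0,0,0],
    [0,0,0],
    [0,0,0],
    [0,0,0],
    [0,0,0],
  ],
  grip=[90,90,90,90,90,90],
)

```text
time: 1.5
eef_pos: [0.5533, 0.1589, 0.3492]
ee_rot: [-179.9, -0.0, 90.1]
ft_force: [0.2, -0.1, 0.3]
gripper_width: 0.0553
finger_force: 0.0
```

```bash
python3 - <<'E'
from h import *
s=env.observe(); print(s['eef_pos'],s['ee_rot'],s['gripper_width'],s['qpos'])
m=imaging.camera_model('wrist'); im,d=imaging.get_image('wrist'); cv2.imwrite('pics/w0.png',im); np.save('pics/w0.npy',d)
np.savez('pics/w0m.npz',**m)
print(m['fovy'],m['cx'],m['cy'],np.round(m['R'],3).tolist(),-m['R'].T@m['t'])
E
```

```text
[0.55330707 0.15885132 0.34916043] [-1.79913246e+02 -3.08065468e-02  9.01038941e+01] 0.05531765946424512 [-24.87385504  20.65509882   9.88632708  81.35340314  -3.5990163
  78.37069947 -14.77670572]
59.13473385862146 322.889859505253 200.17269147071323 [[1.0, 0.001, -0.001], [0.002, -0.957, 0.292], [-0.001, -0.292, -0.957]] [0.55350058 0.234278   0.49257385]
```

View pics/w0.png

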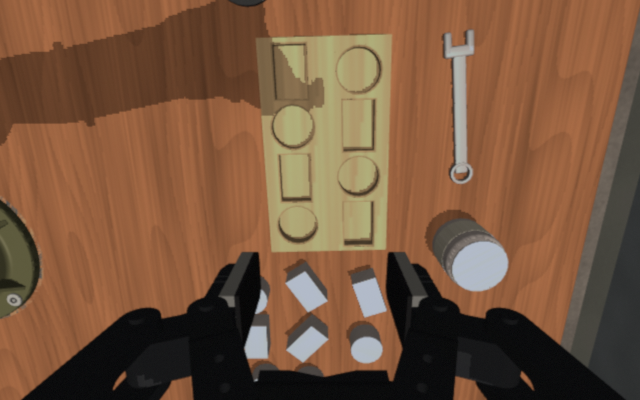

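The wrist view shows the whole block at about (325,143), with round pockets at (358,69), (293,126), (357,175) and (297,223) and the oblong ones between them. The blanks are partly hidden behind the fingers. I'll measure the pockets here, then make the same look over the blanks.

```bash
cat >> h.py <<'E'
def block(im,d,m,zt=.026):
    P=cloud(m,d); hsv=cv2.cvtColor(im,cv2.COLOR_BGR2HSV)
    k=((P[...,2]>.018)&(P[...,2]<.034)&(hsv[...,0]>15)&(hsv[...,0]<35)&(hsv[...,1]>50)&(P[...,1]>-.02)&(P[...,1]<.35)&(P[...,0]>.44)&(P[...,0]<.67)).astype('uint8')*255
    cs,hi=cv2.findContours(k,cv2.RETR_CCOMP,cv2.CHAIN_APPROX_NONE)
    i=max(range(len(cs)),key=lambda i:cv2.contourArea(cs[i]))
    W=lambda c:ray(m,c[:,0],zt)[:,:2].astype('float32')
    hull=cv2.minAreaRect(W(cs[i])); holes=[]
    for j,c in enumerate(cs):
        if hi[0][j][3]==i and cv2.contourArea(c)>200: holes.append(cv2.minAreaRect(W(c)))
    return hull,holes,np.median(P[k>0][:,2])
E
python3 - <<'E'
from h import *
m=dict(np.load('pics/w0m.npz')); im=cv2.imread('pics/w0.png'); d=np.load('pics/w0.npy')
h,hs,z=block(im,d,m); print(h,z)
for q in hs: print(np.round(q[0],4),np.round(q[1],4),round(q[2],1))
# two-view heights: block corners in wrist & top by hull corners
mt=imaging.camera_model('top'); it=cv2.imread('pics/top0.png'); dt=np.load('pics/top0.npy')
ht,_,_=block(it,dt,mt)
print('top',ht)
from scipy.optimize import linear_sum_assignment as L
A=cv2.boxPoints(h);B=cv2.boxPoints(ht)
D=np.linalg.norm(A[:,None]-B,axis=2); 
for i,j in zip(*L(D)):
    a=proj(m,[*A[i],.026])[0]; b=proj(mt,[*B[j],.026])[0]; print(np.round(A[i],4),np.round(B[j],4),np.round(tri(m,a,mt,b),4))
E
```

```text
((0.5567213296890259, 0.1579805314540863), (0.1650620400905609, 0.28462156653404236), 1.5292742252349854) 0.026744531285843694
[0.5165 0.057 ] [0.0539 0.0541] 47.0
[0.6012 0.0589] [0.0426 0.0657] 2.4
[0.6006 0.1267] [0.0545 0.054 ] 44.6
[0.5151 0.1238] [0.0428 0.0657] 1.3
[0.5131 0.1915] [0.0546 0.0542] 44.6
[0.5983 0.1939] [0.0423 0.0663] 2.2
[0.5962 0.2612] [0.0554 0.0545] 44.8
[0.5114 0.2584] [0.0426 0.0662] 1.5
top ((0.5554696917533875, 0.15587399899959564), (0.16192232072353363, 0.28419044613838196), 1.6150789260864258)
[0.4704 0.298 ] [0.4705 0.2956] [0.4703 0.298  0.0215]
[0.478  0.0135] [0.4785 0.0116] [0.4782 0.012  0.0234]
[0.643  0.0179] [0.6404 0.0161] [0.6425 0.0164 0.0222]
[0.6354 0.3024] [0.6324 0.3002] [0.6363 0.3044 0.0143]
```

Call:
arm_command(
  offset=[
    [-0.3,-0.025,0],
    [-0.3,-0.025,0],
    [-0.3,-0.025,0],
    [-0.3,-0.025,0],
    [-0.3,-0.025,0],
    [-0.3,-0.025,0],
    [-0.3,-0.025,0],
    [-0.3,-0.025,0],
  ],
  dr=[
    [0,0,0],
    [0,0,0],
    [0,0,0],
    [0,0,0],
    [0,0,0],
    [0,0,0],
    [0,0,0],
    [0,0,0],
  ],
  grip=[90,90,90,90,90,90,90,90],
)

```text
time: 2.35
eef_pos: [0.5289, -0.1425, 0.3496]
ee_rot: [-180.0, -0.0, 89.9]
ft_force: [0.3, -0.0, -0.0]
gripper_width: 0.0556
finger_force: 0.0
```

Call:
arm_command(
  offset=[
    [0,0,0],
    [0,0,0],
    [0,0,0],
  ],
  dr=[
    [0,0,0],
    [0,0,0],
    [0,0,0],
  ],
  grip=[90,90,90],
)

```text
time: 2.65
eef_pos: [0.5295, -0.1408, 0.3497]
ee_rot: [-180.0, -0.0, 90.2]
ft_force: [0.1, 0.1, -0.2]
gripper_width: 0.0551
finger_force: 0.0
```

```bash
cat >> h.py <<'E'
def blanks(im,d,m,zt=.032,zc=(.026,.042)):
    "faces of blanks lying on the bench: centre, sizes, direction of the short side (deg from world x)"
    P=cloud(m,d); hsv=cv2.cvtColor(im,cv2.COLOR_BGR2HSV)
    k=((P[...,2]>zc[0])&(P[...,2]<zc[1])&(hsv[...,1]<90)&(hsv[...,2]>100)&(P[...,0]>.38)&(P[...,0]<.68)&(P[...,1]<.005)&(P[...,1]>-.31)).astype('uint8')*255
    out=[]
    for c in cv2.findContours(k,cv2.RETR_EXTERNAL,cv2.CHAIN_APPROX_NONE)[0]:
        if cv2.contourArea(c)<60: continue
        w=ray(m,c[:,0],zt)[:,:2].astype('float32'); r=cv2.minAreaRect(w); b=cv2.boxPoints(r)
        e=[b[1]-b[0],b[2]-b[1]]; e.sort(key=np.linalg.norm); l=[float(np.linalg.norm(x)) for x in e]
        a=np.degrees(np.arctan2(e[0][1],e[0][0])); a=(a+90)%180-90
        out.append((np.array(r[0]),l,a,'bar' if l[1]-l[0]>.012 else 'disc',c[:,0].mean(0),np.median(P[k>0][:,2])))
    return sorted(out,key=lambda o:(o[0][0].round(1),o[0][1]))
def pr(bs):
    for o in bs: print(o[3],np.round(o[0],4),'size',np.round(o[1],3),'short dir',round(o[2],1),'px',np.round(o[4]),'z',round(float(o[5]),4))
E
python3 - <<'E'
from h import *
s=env.observe(); print(s['eef_pos'],s['ee_rot'])
m=imaging.camera_model('wrist'); im,d=imaging.get_image('wrist'); cv2.imwrite('pics/w1.png',im)
pr(blanks(im,d,m))
m=imaging.camera_model('top'); im,d=imaging.get_image('top'); pr(blanks(im,d,m))
E
```

```text
[ 0.52952606 -0.14079611  0.34969317] [-1.79996586e+02 -2.42310047e-02  9.01647609e+01]
bar [ 0.4483 -0.1373] size [0.037 0.059] short dir 0.3 px [261. 149.] z 0.0328
disc [ 0.4448 -0.0616] size [0.048 0.05 ] short dir -89.9 px [255.  89.] z 0.0328
disc [ 0.5295 -0.2344] size [0.049 0.049] short dir 0.1 px [323. 219.] z 0.0328
disc [ 0.4567 -0.2289] size [0.049 0.051] short dir -13.8 px [270. 216.] z 0.0328
bar [ 0.5278 -0.1409] size [0.036 0.06 ] short dir -42.2 px [321. 152.] z 0.0328
bar [ 0.5282 -0.0485] size [0.036 0.06 ] short dir 33.6 px [322.  78.] z 0.0328
disc [ 0.6212 -0.1506] size [0.048 0.048] short dir -89.9 px [392. 160.] z 0.0328
bar [ 0.6223 -0.0579] size [0.036 0.06 ] short dir 19.2 px [397.  86.] z 0.0328
bar [ 0.5266 -0.0295] size [0.022 0.047] short dir 71.0 px [302. 210.] z 0.0309
bar [ 0.6199 -0.0561] size [0.037 0.051] short dir 20.4 px [310. 176.] z 0.0309
```

View pics/w1.png

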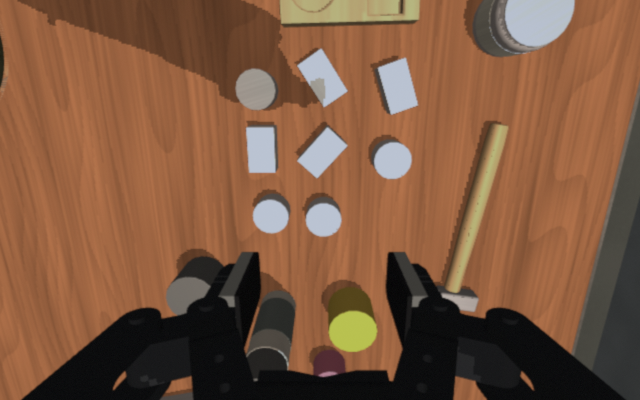

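The wrist view shows all 8 blanks unobstructed: discs at (255,89), (392,160), (323,219) and (270,216), and bars between them. The hammer and cans are well clear. I'll average a few looks, since the pose readings jitter.

```bash
cat >> h.py <<'E'
def tcp(n=4,cam='top'):
    "mean TCP, yaw over n readings"
    p=[];y=[];last=None
    for _ in range(n):
        s=env.observe(); p.append(s['eef_pos']); y.append(s['ee_rot'][2]); last=imaging.get_image(cam)
    return np.mean(p,0),np.mean(y),np.std(p,0),last
E
python3 - <<'E'
from h import *
R=[];p=[];c=[]
for i in range(6):
    s=env.observe(); m=imaging.camera_model('wrist'); im,d=imaging.get_image('wrist'); p.append(s['eef_pos']); c.append(-m['R'].T@m['t'])
    R.append([np.r_[o[0],o[2]] for o in blanks(im,d,m)])
R=np.array(R); print(np.round(np.median(R,0),4)); print(np.round(R.std(0),4))
print(np.mean(p,0),np.std(p,0)); print(np.mean(c,0),np.std(c,0))
E
```

```text
[[ 4.48300e-01 -1.37400e-01  2.43000e-02]
 [ 4.44800e-01 -6.16000e-02  4.41684e+01]
 [ 5.30300e-01 -2.34100e-01 -4.53629e+01]
 [ 4.56800e-01 -2.29300e-01 -1.66210e+00]
 [ 5.27700e-01 -1.40900e-01 -4.22397e+01]
 [ 5.28200e-01 -4.84000e-02  3.37006e+01]
 [ 6.21100e-01 -1.51100e-01 -3.69410e+00]
 [ 6.22300e-01 -5.79000e-02  1.93001e+01]]
[[0.00000e+00 2.00000e-04 7.93000e-02]
 [1.00000e-04 1.00000e-04 6.39582e+01]
 [4.00000e-04 2.00000e-04 4.48541e+01]
 [1.00000e-04 1.00000e-04 1.69038e+01]
 [0.00000e+00 0.00000e+00 4.77000e-02]
 [0.00000e+00 0.00000e+00 4.24000e-02]
 [2.00000e-04 2.00000e-04 5.02687e+01]
 [0.00000e+00 0.00000e+00 5.35000e-02]]
[ 0.52926813 -0.14203266  0.34976124] [6.29891326e-05 3.27078427e-04 1.08916822e-05]
[ 0.52932048 -0.06653885  0.49315059] [2.61396377e-05 3.14543911e-04 2.62126916e-06]
```

Call:
arm_command(
  offset=[
    [-0.009,0.046,0.04],
    [-0.009,0.092,0.08],
    [-0.009,0.092,0.13],
    [-0.009,0.092,0.18],
    [-0.009,0.092,0.22],
    [-0.009,0.092,0.25],
    [-0.009,0.092,0.25],
    [-0.009,0.092,0.25],
  ],
  dr=[
    [0,0,0],
    [0,0,0],
    [0,0,0],
    [0,0,0],
    [0,0,0],
    [0,0,0],
    [0,0,0],
    [0,0,0],
  ],
  grip=[60,60,60,60,60,60,60,60],
)

```text
time: 3.85
eef_pos: [0.6214, -0.1518, 0.1003]
ee_rot: [-180.0, 0.0, 90.0]
ft_force: [1.2, -0.4, 1.1]
gripper_width: 0.0653
finger_force: 0.0
```

```bash
python3 - <<'E'
from h import *
p,y,sd,_=tcp(4); print(p,y,sd,env.observe()['gripper_width'])
m=imaging.camera_model('wrist'); im,d=imaging.get_image('wrist'); cv2.imwrite('pics/w2.png',im)
pr(blanks(im,d,m))
E
```

```text
[ 0.62232095 -0.15209253  0.10176271] 89.98450377756724 [0.00056191 0.00016369 0.00090672] 0.06534042578290565
bar [ 0.4482 -0.1371] size [0.037 0.061] short dir 0.2 px [ 44. 191.] z 0.0328
bar [ 0.4521 -0.223 ] size [0.033 0.05 ] short dir -55.7 px [ 82. 312.] z 0.0328
bar [ 0.5171 -0.2182] size [0.009 0.031] short dir -51.2 px [172. 305.] z 0.0328
bar [ 0.5282 -0.1411] size [0.036 0.06 ] short dir -42.3 px [173. 197.] z 0.0328
bar [ 0.4545 -0.0643] size [0.028 0.05 ] short dir -15.0 px [20. 66.] z 0.0328
bar [ 0.5285 -0.0481] size [0.036 0.06 ] short dir 33.7 px [152.  42.] z 0.0328
disc [ 0.6215 -0.151 ] size [0.049 0.05 ] short dir -0.1 px [320. 213.] z 0.0328
bar [ 0.6224 -0.0578] size [0.036 0.06 ] short dir 19.3 px [321.  56.] z 0.0328
```

View pics/w2.png

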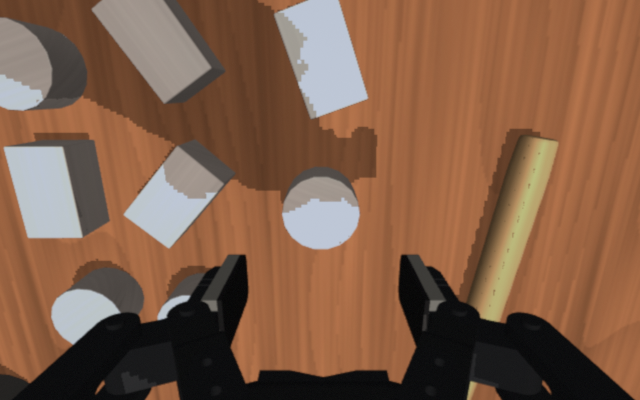

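The disc is centred between the open fingers at (320,213). The hammer handle at (510,230) stays outside the right finger. Descending to grasp.

Call:
arm_command(
  offset=[
    [0.001,-0.001,0.04],
    [0.001,-0.001,0.07],
    [0.001,-0.001,0.085],
    [0.001,-0.001,0.092],
    [0.001,-0.001,0.092],
    [0.001,-0.001,0.092],
  ],
  dr=[
    [0,0,0],
    [0,0,0],
    [0,0,0],
    [0,0,0],
    [0,0,0],
    [0,0,0],
  ],
  grip=[60,60,60,60,60,60],
)

```text
time: 4.7
eef_pos: [0.6211, -0.1509, 0.0091]
ee_rot: [179.9, 0.0, 90.0]
ft_force: [-0.0, 0.1, 0.6]
gripper_width: 0.0651
finger_force: 0.0
```

Call:
arm_command(
  offset=[
    [0,0,0],
    [0,0,0],
    [0,0,0],
    [0,0,0],
    [0,0,-0.03],
    [0,0,-0.07],
    [0,0,-0.09],
    [0,0,-0.09],
  ],
  dr=[
    [0,0,0],
    [0,0,0],
    [0,0,0],
    [0,0,0],
    [0,0,0],
    [0,0,0],
    [0,0,0],
    [0,0,0],
  ],
  grip=[200,200,200,200,200,200,200,200],
)

```text
time: 5.5
eef_pos: [0.6224, -0.1513, 0.102]
ee_rot: [179.6, 0.1, 90.0]
ft_force: [1.7, 0.2, -1.1]
gripper_width: 0.0479
finger_force: 62.3
```

```bash
python3 - <<'E'
from h import *
p,y,sd,_=tcp(4); print(p,y,sd,env.observe()['gripper_width'])
m=imaging.camera_model('wrist'); im,d=imaging.get_image('wrist'); cv2.imwrite('pics/w3.png',im)
P=cloud(m,d); q=P[260:300,300:340]; print(np.median(q.reshape(-1,3),0)); print('tcp px',proj(m,p))
E
```

```text
[ 0.62080613 -0.15065501  0.09922309] 90.00084945155879 [0.00106686 0.00042726 0.00186232] 0.048157139701194354
[ 0.61833813 -0.1431422   0.11964352]
tcp px [[325.98656314 271.29828036]]
```

View pics/w3.png

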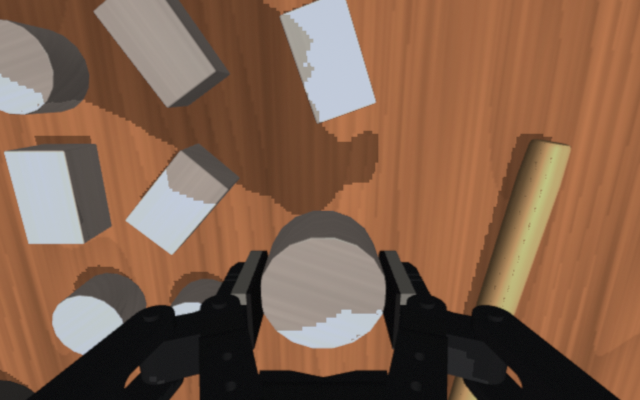

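The disc is held squarely, with its top face centred near (323,292). Carrying it above round pocket D.

Call:
arm_command(
  offset=[
    [0.05,-0.003,0],
    [0.1,-0.006,0],
    [0.15,-0.009,0],
    [0.2,-0.012,0],
    [0.25,-0.015,0],
    [0.3,-0.018,0],
    [0.35,-0.021,0],
    [0.4,-0.024,0],
  ],
  dr=[
    [0,0,-0.02],
    [0,0,-0.02],
    [0,0,-0.02],
    [0,0,-0.02],
    [0,0,-0.02],
    [0,0,-0.02],
    [0,0,-0.02],
    [0,0,-0.02],
  ],
  grip=[200,200,200,200,200,200,200,200],
)

```text
time: 6.55
eef_pos: [0.5952, 0.2506, 0.0964]
ee_rot: [-179.9, 0.1, 91.1]
ft_force: [1.9, -0.3, -1.1]
gripper_width: 0.048
finger_force: 62.4
```

Call:
arm_command(
  offset=[
    [0.011,0,0],
    [0.011,0,0],
    [0.011,0,0],
    [0.011,0,0],
  ],
  dr=[
    [0,0,0],
    [0,0,0],
    [0,0,0],
    [0,0,0],
  ],
  grip=[200,200,200,200],
)

```text
time: 6.95
eef_pos: [0.5964, 0.2569, 0.0973]
ee_rot: [-180.0, 0.1, 91.0]
ft_force: [0.5, -0.1, -1.9]
gripper_width: 0.0482
finger_force: 62.4
```

```bash
cat >> h.py <<'E'
def held(im,d,m,p,disc):
    "centre of the top face of the held blank (world xy), its z, size, short-side direction"
    P=cloud(m,d); hsv=cv2.cvtColor(im,cv2.COLOR_BGR2HSV)
    q=(np.linalg.norm(P[...,:2]-p[:2],axis=2)<.045)&(hsv[...,2]>75); zt=np.median(P[q&(P[...,2]>p[2]+.012)&(P[...,2]<p[2]+.032)][:,2])
    k=(q&(abs(P[...,2]-zt)<.002)).astype('uint8')*255
    c=max(cv2.findContours(k,cv2.RETR_EXTERNAL,cv2.CHAIN_APPROX_NONE)[0],key=cv2.contourArea)
    w=ray(m,c[:,0],zt)[:,:2].astype('float32'); r=cv2.minAreaRect(w); b=cv2.boxPoints(r)
    e=sorted([b[1]-b[0],b[2]-b[1]],key=np.linalg.norm); a=(np.degrees(np.arctan2(e[0][1],e[0][0]))+90)%180-90
    if disc: ce,rad=cv2.minEnclosingCircle(w); return np.array(ce),zt,2*rad,r[0]
    return np.array(r[0]),zt,r[1],a
def look(disc,tgt=None):
    p,y,sd,_=tcp(3,'top'); m=imaging.camera_model('wrist'); im,d=imaging.get_image('wrist'); p1=env.observe()['eef_pos']
    h=held(im,d,m,p1,disc); print('tcp',p.round(4),p1.round(4),'yaw',y.round(2),'sd',sd.round(4),'w',env.observe()['gripper_width'].round(4)); print('held',h,'minus tcp',(h[0]-p1[:2]).round(4))
    if tgt is not None: print('move X,Y',np.round(np.array(tgt)-h[0],4))
    return im,d,m
E
python3 - <<'E'
from h import *
im,d,m=look(1,(.5970,.2611)); cv2.imwrite('pics/w4.png',im)
h,hs,z=block(im,d,m); print(h)
for q in hs: print(np.round(q[0],4),np.round(q[1],4),round(q[2],1))
E
```

```text
Traceback (most recent call last):
  File "h.py", line 64, in look
    h=held(im,d,m,p1,disc); print('tcp',p.round(4),p1.round(4),'yaw',y.round(2),'sd',sd.round(4),'w',env.observe()['gripper_width'].round(4)); print('held',h,'minus tcp',(h[0]-p1[:2]).round(4))
                                                                                                     ^^^^^^^^^^^^^^^^^^^^^^^^^^^^^^^^^^^^
AttributeError: 'float' object has no attribute 'round'
```

```bash
sed -i "s/env.observe()\['gripper_width'\].round(4)/env.observe()['gripper_width']/" h.py
python3 - <<'E'
from h import *
im,d,m=look(1,(.5970,.2611)); cv2.imwrite('pics/w4.png',im)
h,hs,z=block(im,d,m); print(h)
for q in hs: print(np.round(q[0],4),np.round(q[1],4),round(q[2],1))
E
```

```text
tcp [0.5963 0.2586 0.0979] [0.5961 0.2594 0.0978] yaw 91.05 sd [0.0001 0.0003 0.    ] w 0.048271842655495924
held (array([0.59579456, 0.25960121]), np.float64(0.12089441735202197), 0.05068834498524666, (0.5963281989097595, 0.25961631536483765)) minus tcp [-0.0003  0.0002]
move X,Y [0.0012 0.0015]
((0.5542497634887695, 0.24619175493717194), (0.16573628783226013, 0.11114629358053207), 1.7668920755386353)
[0.5128 0.2606] [0.0394 0.0633] 1.6
```

View pics/w4.png

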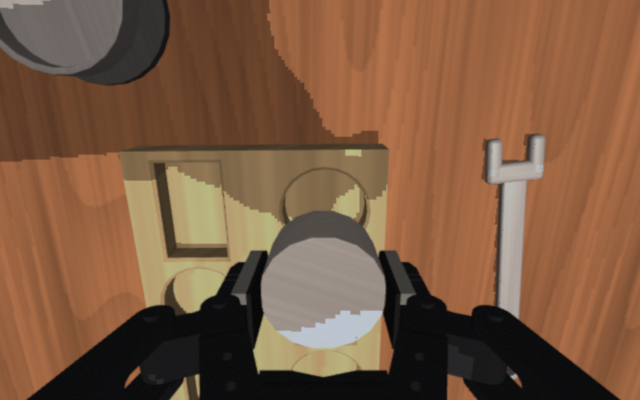

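The held disc is at (323,285), just short of pocket D at (325,200). The camera and TCP agree to 0.3 mm. Shift by +1 mm in X and +1.5 mm in Y, then lower.

Call:
arm_command(
  offset=[
    [0.0015,0.001,0.02],
    [0.0015,0.001,0.05],
    [0.0015,0.001,0.06],
    [0.0015,0.001,0.067],
    [0.0015,0.001,0.072],
    [0.0015,0.001,0.072],
    [0.0015,0.001,0.072],
  ],
  dr=[
    [0,0,-0.009],
    [0,0,-0.009],
    [0,0,-0.009],
    [0,0,-0.009],
    [0,0,-0.009],
    [0,0,-0.009],
    [0,0,-0.009],
  ],
  grip=[200,200,200,200,200,200,200],
)

```text
time: 8.05
eef_pos: [0.5975, 0.2614, 0.0266]
ee_rot: [179.9, -0.0, 91.7]
ft_force: [-0.1, -0.5, -1.4]
gripper_width: 0.0482
finger_force: 62.4
```

Call:
arm_command(
  offset=[
    [0,0,0],
    [0,0,0],
    [0,0,0],
    [0,0,0],
    [0,0,-0.03],
    [0,0,-0.07],
    [0,0,-0.1],
    [0,0,-0.1],
  ],
  dr=[
    [0,0,0],
    [0,0,0],
    [0,0,0],
    [0,0,0],
    [0,0,0],
    [0,0,0],
    [0,0,0],
    [0,0,0],
  ],
  grip=[60,60,60,60,60,60,60,60],
)

```text
time: 8.85
eef_pos: [0.5997, 0.262, 0.1308]
ee_rot: [179.6, -0.2, 91.6]
ft_force: [0.5, -0.1, 0.2]
gripper_width: 0.0655
finger_force: 0.0
```

```bash
cat >> h.py <<'E'
def seated(im,d,m):
    "bright faces standing proud of the block: centre, z, size"
    P=cloud(m,d); hsv=cv2.cvtColor(im,cv2.COLOR_BGR2HSV)
    k=((P[...,2]>.034)&(P[...,2]<.07)&(hsv[...,1]<90)&(hsv[...,2]>75)&(P[...,0]>.46)&(P[...,0]<.65)&(P[...,1]>.0)&(P[...,1]<.32)).astype('uint8')*255
    for c in cv2.findContours(k,cv2.RETR_EXTERNAL,cv2.CHAIN_APPROX_NONE)[0]:
        if cv2.contourArea(c)<60: continue
        g=np.zeros_like(k); cv2.drawContours(g,[c],-1,255,-1); q=P[(g>0)&(k>0)]
        A=np.c_[q[:,:2]-q[:,:2].mean(0),np.ones(len(q))]; n=np.linalg.lstsq(A,q[:,2],rcond=None)[0]
        w=ray(m,c[:,0],.04)[:,:2].astype('float32'); r=cv2.minAreaRect(w)
        print('seated',np.round(r[0],4),np.round(r[1],3),'z',round(float(np.median(q[:,2])),4),'tilt',np.round(np.hypot(*n[:2]),3))
E
python3 - <<'E'
from h import *
p,y,sd,(im,d)=tcp(3); print(p,y,sd)
m=imaging.camera_model('top'); seated(im,d,m); pr(blanks(im,d,m))
m=imaging.camera_model('wrist'); im,d=imaging.get_image('wrist'); cv2.imwrite('pics/w5.png',im); seated(im,d,m)
E
```

```text
[0.59840731 0.26170403 0.12853585] 91.65629129948447 [0.00100565 0.00020947 0.00178178]
seated [0.5979 0.2585] [0.048 0.05 ] z 0.0387 tilt 0.025
bar [ 0.4463 -0.1389] size [0.035 0.059] short dir 1.3 px [340. 240.] z 0.0307
disc [ 0.4441 -0.0636] size [0.045 0.048] short dir 1.6 px [312. 240.] z 0.0307
disc [ 0.5293 -0.2357] size [0.048 0.048] short dir 64.2 px [376. 211.] z 0.0307
disc [ 0.4563 -0.2308] size [0.048 0.048] short dir 15.4 px [374. 238.] z 0.0307
bar [ 0.5271 -0.1425] size [0.036 0.06 ] short dir -41.9 px [342. 211.] z 0.0307
bar [ 0.5276 -0.0499] size [0.037 0.06 ] short dir 35.0 px [308. 209.] z 0.0307
bar [ 0.6213 -0.0594] size [0.036 0.059] short dir 19.3 px [312. 176.] z 0.0307
seated [0.5974 0.262 ] [0.049 0.05 ] z 0.0408 tilt 0.016
```

Call:
arm_command(
  offset=[
    [-0.32,0.016,0.026],
    [-0.32,0.016,0.026],
    [-0.32,0.016,0.026],
    [-0.32,0.016,0.026],
    [-0.32,0.016,0.026],
    [-0.32,0.016,0.026],
    [-0.32,0.016,0.026],
    [-0.32,0.016,0.026],
  ],
  dr=[
    [0,0,-0.309],
    [0,0,-0.309],
    [0,0,-0.309],
    [0,0,-0.309],
    [0,0,-0.309],
    [0,0,-0.309],
    [0,0,-0.309],
    [0,0,-0.309],
  ],
  grip=[80,80,80,80,80,80,80,80],
)

```text
time: 9.85
eef_pos: [0.6209, -0.0641, 0.098]
ee_rot: [-179.8, 0.1, 108.9]
ft_force: [-0.1, -0.0, 0.0]
gripper_width: 0.0585
finger_force: 0.0
```

```bash
cat >> h.py <<'E'
def go(xyz,yaw,n=4):
    "offset and dr (tool axes) from the present pose to a pose tool-down"
    p,y,sd,last=tcp(n); r=Ro.from_euler('xyz',[180,0,y],degrees=True)
    print('tcp',p.round(4),'yaw',round(float(y),2),'sd',sd.round(4),'w',env.observe()['gripper_width']); print('GO',r.inv().apply(np.array(xyz)-p).round(4),'drz',round(float(np.radians(y-yaw)),4)); return last
E
python3 - <<'E'
from h import *
m=imaging.camera_model('wrist'); im,d=imaging.get_image('wrist'); pr(blanks(im,d,m))
go((.6223,-.0579,.010),109.3)
E
```

```text
bar [ 0.4485 -0.1369] size [0.037 0.061] short dir 0.4 px [ 32. 234.] z 0.0327
disc [ 0.4464 -0.0614] size [0.046 0.05 ] short dir 3.8 px [ 38. 119.] z 0.0327
disc [ 0.4544 -0.228 ] size [0.043 0.051] short dir -30.7 px [ 30. 349.] z 0.0327
bar [ 0.5281 -0.1405] size [0.037 0.061] short dir -42.3 px [155. 275.] z 0.0327
bar [ 0.5287 -0.048 ] size [0.037 0.06 ] short dir 34.3 px [184. 143.] z 0.0327
bar [ 0.5529 -0.2342] size [0.004 0.018] short dir -12.6 px [162. 392.] z 0.0327
bar [ 0.6223 -0.0572] size [0.036 0.06 ] short dir 19.3 px [328. 206.] z 0.0327
tcp [ 0.6216 -0.0577  0.0986] yaw 109.34 sd [0.0003 0.0017 0.0003] w 0.058670810241634334
GO [-0.0004  0.0006  0.0886] drz 0.0007
```

Call:
arm_command(
  offset=[
    [0,0.001,0.04],
    [0,0.001,0.07],
    [0,0.001,0.083],
    [0,0.001,0.088],
    [0,0.001,0.088],
    [0,0.001,0.088],
  ],
  dr=[
    [0,0,0],
    [0,0,0],
    [0,0,0],
    [0,0,0],
    [0,0,0],
    [0,0,0],
  ],
  grip=[80,80,80,80,80,80],
)

```text
time: 10.7
eef_pos: [0.6241, -0.0577, 0.0131]
ee_rot: [179.9, 0.0, 109.4]
ft_force: [0.1, 1.1, 0.5]
gripper_width: 0.0587
finger_force: 0.0
```

Call:
arm_command(
  offset=[
    [0,0,0],
    [0,0,0],
    [0,0,0],
    [0,0,0],
    [0,0,-0.03],
    [0,0,-0.07],
    [0,0,-0.088],
    [0,0,-0.088],
  ],
  dr=[
    [0,0,0],
    [0,0,0],
    [0,0,0],
    [0,0,0],
    [0,0,0],
    [0,0,0],
    [0,0,0],
    [0,0,0],
  ],
  grip=[220,220,220,220,220,220,220,220],
)

```text
time: 11.5
eef_pos: [0.6251, -0.0582, 0.1033]
ee_rot: [179.7, 0.1, 109.3]
ft_force: [0.1, -0.3, -1.0]
gripper_width: 0.0345
finger_force: 60.9
```

Call:
arm_command(
  offset=[
    [0.245,0.061,0],
    [0.245,0.061,0],
    [0.245,0.061,0],
    [0.245,0.061,0],
    [0.245,0.061,0],
    [0.245,0.061,0],
    [0.245,0.061,0],
    [0.245,0.061,0],
  ],
  dr=[
    [0,0,0.311],
    [0,0,0.311],
    [0,0,0.311],
    [0,0,0.311],
    [0,0,0.311],
    [0,0,0.311],
    [0,0,0.311],
    [0,0,0.311],
  ],
  grip=[220,220,220,220,220,220,220,220],
)

```text
time: 12.3
eef_pos: [0.5992, 0.192, 0.099]
ee_rot: [-179.9, 0.1, 91.5]
ft_force: [0.4, 0.1, -1.7]
gripper_width: 0.0348
finger_force: 60.9
```

```bash
python3 - <<'E'
from h import *
im,d,m=look(0,(.5988,.1931)); cv2.imwrite('pics/w6.png',im); seated(im,d,m)
E
```

```text
tcp [0.5995 0.1915 0.0992] [0.5998 0.1917 0.0997] yaw 91.42 sd [0.0002 0.0003 0.0002] w 0.034796330990046205
held (array([0.59968352, 0.19285099]), np.float64(0.11904252052140356), (0.035708826035261154, 0.060045741498470306), np.float32(1.3391342)) minus tcp [-0.0001  0.0012]
move X,Y [-0.0009  0.0002]
seated [0.5975 0.2611] [0.049 0.049] z 0.0408 tilt 0.001
```

View pics/w6.png

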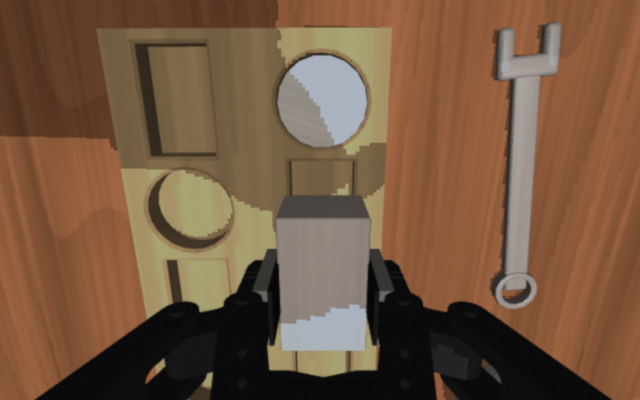

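The disc is seated in pocket D at (322,100). The bar is held aligned at (323,280), just short of oblong pocket c. Lower it, release, and go to the next bar.

Call:
arm_command(
  offset=[
    [0,-0.001,0.02],
    [0,-0.001,0.05],
    [0,-0.001,0.06],
    [0,-0.001,0.066],
    [0,-0.001,0.07],
    [0,-0.001,0.07],
    [0,-0.001,0.07],
  ],
  dr=[
    [0,0,-0.003],
    [0,0,-0.003],
    [0,0,-0.003],
    [0,0,-0.003],
    [0,0,-0.003],
    [0,0,-0.003],
    [0,0,-0.003],
  ],
  grip=[220,220,220,220,220,220,220],
)

```text
time: 13.2
eef_pos: [0.5991, 0.1936, 0.0306]
ee_rot: [179.9, -0.0, 91.7]
ft_force: [0.8, -0.7, -1.2]
gripper_width: 0.0345
finger_force: 60.8
```

Call:
arm_command(
  offset=[
    [0,0,0],
    [0,0,0],
    [0,0,0],
    [0,0,0],
    [0,0,-0.03],
    [0,0,-0.07],
    [0,0,-0.08],
    [0,0,-0.08],
  ],
  dr=[
    [0,0,0],
    [0,0,0],
    [0,0,0],
    [0,0,0],
    [0,0,0],
    [0,0,0],
    [0,0,0],
    [0,0,0],
  ],
  grip=[80,80,80,80,80,80,80,80],
)

```text
time: 14.0
eef_pos: [0.5997, 0.1938, 0.1119]
ee_rot: [179.8, -0.1, 91.7]
ft_force: [0.1, -0.5, -0.5]
gripper_width: 0.0584
finger_force: 0.0
```

Call:
arm_command(
  offset=[
    [-0.239,-0.077,0.01],
    [-0.239,-0.077,0.01],
    [-0.239,-0.077,0.01],
    [-0.239,-0.077,0.01],
    [-0.239,-0.077,0.01],
    [-0.239,-0.077,0.01],
    [-0.239,-0.077,0.01],
    [-0.239,-0.077,0.01],
  ],
  dr=[
    [0,0,-0.564],
    [0,0,-0.564],
    [0,0,-0.564],
    [0,0,-0.564],
    [0,0,-0.564],
    [0,0,-0.564],
    [0,0,-0.564],
    [0,0,-0.564],
  ],
  grip=[80,80,80,80,80,80,80,80],
)

```text
time: 14.8
eef_pos: [0.5286, -0.0463, 0.099]
ee_rot: [-180.0, -0.1, 124.1]
ft_force: [0.6, 0.1, 0.0]
gripper_width: 0.0585
finger_force: 0.0
```

```bash
python3 - <<'E'
from h import *
m=imaging.camera_model('wrist'); im,d=imaging.get_image('wrist'); pr(blanks(im,d,m))
im,d=go((.5285,-.0482,.010),123.8); m=imaging.camera_model('top'); seated(im,d,m); pr(blanks(im,d,m))
E
```

```text
bar [ 0.4363 -0.2243] size [0.007 0.033] short dir -15.6 px [ 76. 344.] z 0.0328
bar [ 0.4482 -0.1374] size [0.036 0.061] short dir 0.2 px [143. 258.] z 0.0328
disc [ 0.4445 -0.0617] size [0.049 0.049] short dir -55.9 px [193. 162.] z 0.0328
bar [ 0.5129 -0.2246] size [0.013 0.026] short dir -55.9 px [174. 393.] z 0.0328
disc [ 0.535  -0.1334] size [0.036 0.04 ] short dir -42.2 px [266. 322.] z 0.0328
bar [ 0.5284 -0.0483] size [0.036 0.06 ] short dir 33.7 px [320. 217.] z 0.0328
tcp [ 0.5289 -0.0459  0.0993] yaw 124.18 sd [0.0001 0.0001 0.0001] w 0.05868423419203033
GO [-0.0017 -0.0016  0.0893] drz 0.0067
seated [0.5983 0.1916] [0.034 0.059] z 0.0388 tilt 0.017
seated [0.5963 0.2579] [0.049 0.048] z 0.0388 tilt 0.019
bar [ 0.4463 -0.1389] size [0.035 0.059] short dir 1.3 px [340. 240.] z 0.0306
disc [ 0.5301 -0.2354] size [0.048 0.049] short dir 45.9 px [376. 211.] z 0.0306
disc [ 0.4568 -0.2301] size [0.045 0.049] short dir 1.6 px [374. 238.] z 0.0306
bar [ 0.527  -0.1423] size [0.036 0.06 ] short dir -41.9 px [342. 211.] z 0.0306
```

Call:
arm_command(
  offset=[
    [-0.002,-0.002,0.04],
    [-0.002,-0.002,0.07],
    [-0.002,-0.002,0.083],
    [-0.002,-0.002,0.089],
    [-0.002,-0.002,0.089],
    [-0.002,-0.002,0.089],
  ],
  dr=[
    [0,0,0.006],
    [0,0,0.006],
    [0,0,0.006],
    [0,0,0.006],
    [0,0,0.006],
    [0,0,0.006],
  ],
  grip=[80,80,80,80,80,80],
)

```text
time: 15.65
eef_pos: [0.5287, -0.0502, 0.0114]
ee_rot: [180.0, 0.0, 123.7]
ft_force: [0.3, -0.2, -0.4]
gripper_width: 0.0583
finger_force: 0.0
```

Call:
arm_command(
  offset=[
    [0,0,0],
    [0,0,0],
    [0,0,0],
    [0,0,0],
    [0,0,-0.03],
    [0,0,-0.07],
    [0,0,-0.09],
    [0,0,-0.09],
  ],
  dr=[
    [0,0,0],
    [0,0,0],
    [0,0,0],
    [0,0,0],
    [0,0,0],
    [0,0,0],
    [0,0,0],
    [0,0,0],
  ],
  grip=[220,220,220,220,220,220,220,220],
)

```text
time: 16.45
eef_pos: [0.53, -0.0507, 0.1041]
ee_rot: [179.7, 0.2, 123.7]
ft_force: [0.8, -0.1, -3.2]
gripper_width: 0.0348
finger_force: 61.0
```

Call:
arm_command(
  offset=[
    [0.046,0.12,0],
    [0.046,0.12,0],
    [0.046,0.12,0],
    [0.046,0.12,0],
    [0.046,0.12,0],
    [0.046,0.12,0],
    [0.046,0.12,0],
    [0.046,0.12,0],
  ],
  dr=[
    [0,0,0.564],
    [0,0,0.564],
    [0,0,0.564],
    [0,0,0.564],
    [0,0,0.564],
    [0,0,0.564],
    [0,0,0.564],
    [0,0,0.564],
  ],
  grip=[220,220,220,220,220,220,220,220],
)

```text
time: 17.25
eef_pos: [0.6022, 0.0534, 0.1008]
ee_rot: [-180.0, 0.0, 91.4]
ft_force: [0.4, -0.3, -1.2]
gripper_width: 0.0346
finger_force: 60.9
```

```bash
python3 - <<'E'
from h import *
im,d,m=look(0,(.6024,.0572)); seated(im,d,m); print(block(im,d,m)[0])
E
```

```text
tcp [0.6023 0.0535 0.1009] [0.6024 0.054  0.1009] yaw 91.37 sd [0.0001 0.0001 0.0001] w 0.03469911406891517
held (array([0.60234201, 0.05689379]), np.float64(0.12163049919346179), (0.03583100065588951, 0.060078322887420654), np.float32(1.2943115)) minus tcp [-0.0001  0.0029]
move X,Y [0.0001 0.0003]
seated [0.5996 0.1691] [0.036 0.012] z 0.0408 tilt 0.098
((0.5585141181945801, 0.09656670689582825), (0.16558332741260529, 0.16127260029315948), 1.394176959991455)
```

Call:
arm_command(
  offset=[
    [0,0,0.02],
    [0,0,0.05],
    [0,0,0.06],
    [0,0,0.068],
    [0,0,0.072],
    [0,0,0.072],
    [0,0,0.072],
  ],
  dr=[
    [0,0,-0.004],
    [0,0,-0.004],
    [0,0,-0.004],
    [0,0,-0.004],
    [0,0,-0.004],
    [0,0,-0.004],
    [0,0,-0.004],
  ],
  grip=[220,220,220,220,220,220,220],
)

```text
time: 18.15
eef_pos: [0.6031, 0.0544, 0.0296]
ee_rot: [179.9, -0.0, 91.6]
ft_force: [1.0, 0.7, -1.7]
gripper_width: 0.0351
finger_force: 60.9
```

Call:
arm_command(
  offset=[
    [0,0,0],
    [0,0,0],
    [0,0,0],
    [0,0,0],
    [0,0,-0.03],
    [0,0,-0.07],
    [0,0,-0.08],
    [0,0,-0.08],
  ],
  dr=[
    [0,0,0],
    [0,0,0],
    [0,0,0],
    [0,0,0],
    [0,0,0],
    [0,0,0],
    [0,0,0],
    [0,0,0],
  ],
  grip=[80,80,80,80,80,80,80,80],
)

```text
time: 18.95
eef_pos: [0.6037, 0.0544, 0.1108]
ee_rot: [179.8, -0.0, 91.6]
ft_force: [0.8, 0.1, 0.1]
gripper_width: 0.0585
finger_force: 0.0
```

Call:
arm_command(
  offset=[
    [-0.111,-0.161,0.008],
    [-0.111,-0.161,0.008],
    [-0.111,-0.161,0.008],
    [-0.111,-0.161,0.008],
    [-0.111,-0.161,0.008],
    [-0.111,-0.161,0.008],
    [-0.111,-0.161,0.008],
    [-0.111,-0.161,0.008],
  ],
  dr=[
    [0,0,0.026],
    [0,0,0.026],
    [0,0,0.026],
    [0,0,0.026],
    [0,0,0.026],
    [0,0,0.026],
    [0,0,0.026],
    [0,0,0.026],
  ],
  grip=[60,60,60,60,60,60,60,60],
)

```text
time: 19.75
eef_pos: [0.4456, -0.0602, 0.1003]
ee_rot: [180.0, -0.0, 90.2]
ft_force: [0.0, 1.2, -0.0]
gripper_width: 0.0656
finger_force: 0.0
```

```bash
python3 - <<'E'
from h import *
m=imaging.camera_model('wrist'); im,d=imaging.get_image('wrist'); pr(blanks(im,d,m))
im,d=go((.4445,-.0617,.010),90); m=imaging.camera_model('top'); seated(im,d,m); pr(blanks(im,d,m))
E
```

```text
bar [ 0.4478 -0.1374] size [0.036 0.06 ] short dir 0.2 px [326. 318.] z 0.0328
disc [ 0.4443 -0.0617] size [0.049 0.049] short dir 0.2 px [321. 218.] z 0.0328
disc [ 0.5071 -0.1535] size [0.014 0.023] short dir 43.3 px [405. 339.] z 0.0328
bar [ 0.5459 -0.1213] size [0.008 0.036] short dir 47.9 px [469. 300.] z 0.0328
tcp [ 0.4452 -0.0604  0.1005] yaw 90.2 sd [0.0002 0.0001 0.0001] w 0.06513091597861456
GO [-0.0013 -0.0007  0.0905] drz 0.0034
seated [0.6022 0.0548] [0.034 0.058] z 0.0387 tilt 0.003
seated [0.5969 0.1916] [0.036 0.059] z 0.0385 tilt 0.001
seated [0.5966 0.2583] [0.048 0.049] z 0.0385 tilt 0.01
disc [ 0.4468 -0.1509] size [0.035 0.035] short dir 0.7 px [345. 241.] z 0.0309
disc [ 0.5301 -0.2354] size [0.047 0.049] short dir 1.6 px [376. 211.] z 0.0309
disc [ 0.4555 -0.2314] size [0.046 0.048] short dir -89.7 px [374. 238.] z 0.0309
bar [ 0.528  -0.1433] size [0.035 0.06 ] short dir -43.3 px [343. 209.] z 0.0309
```

Call:
arm_command(
  offset=[
    [-0.001,-0.001,0.04],
    [-0.001,-0.001,0.07],
    [-0.001,-0.001,0.084],
    [-0.001,-0.001,0.09],
    [-0.001,-0.001,0.09],
    [-0.001,-0.001,0.09],
  ],
  dr=[
    [0,0,0],
    [0,0,0],
    [0,0,0],
    [0,0,0],
    [0,0,0],
    [0,0,0],
  ],
  grip=[60,60,60,60,60,60],
)

```text
time: 20.6
eef_pos: [0.4441, -0.0621, 0.0113]
ee_rot: [180.0, 0.0, 90.1]
ft_force: [-0.4, 0.9, 0.5]
gripper_width: 0.0652
finger_force: 0.0
```

Call:
arm_command(
  offset=[
    [0,0,0],
    [0,0,0],
    [0,0,0],
    [0,0,0],
    [0,0,-0.03],
    [0,0,-0.07],
    [0,0,-0.09],
    [0,0,-0.09],
  ],
  dr=[
    [0,0,0],
    [0,0,0],
    [0,0,0],
    [0,0,0],
    [0,0,0],
    [0,0,0],
    [0,0,0],
    [0,0,0],
  ],
  grip=[200,200,200,200,200,200,200,200],
)

```text
time: 21.4
eef_pos: [0.4453, -0.0622, 0.1037]
ee_rot: [179.7, 0.0, 90.1]
ft_force: [0.6, 0.3, -2.8]
gripper_width: 0.048
finger_force: 63.4
```

Call:
arm_command(
  offset=[
    [0.117,0.072,0],
    [0.117,0.072,0],
    [0.117,0.072,0],
    [0.117,0.072,0],
    [0.117,0.072,0],
    [0.117,0.072,0],
    [0.117,0.072,0],
    [0.117,0.072,0],
  ],
  dr=[
    [0,0,-0.023],
    [0,0,-0.023],
    [0,0,-0.023],
    [0,0,-0.023],
    [0,0,-0.023],
    [0,0,-0.023],
    [0,0,-0.023],
    [0,0,-0.023],
  ],
  grip=[200,200,200,200,200,200,200,200],
)

```text
time: 22.2
eef_pos: [0.515, 0.054, 0.1008]
ee_rot: [-180.0, 0.0, 91.3]
ft_force: [0.2, 0.4, -1.8]
gripper_width: 0.0479
finger_force: 63.3
```

```bash
python3 - <<'E'
from h import *
im,d,m=look(1,(.5164,.0549)); seated(im,d,m)
E
```

```text
tcp [0.5151 0.0542 0.1008] [0.5154 0.0547 0.1009] yaw 91.34 sd [0.0001 0.0002 0.    ] w 0.04788310842954783
held (array([0.51500499, 0.05553024]), np.float64(0.12147245297316876), 0.050625029951334, (0.5154371857643127, 0.05529255419969559)) minus tcp [-0.0004  0.0008]
move X,Y [ 0.0014 -0.0006]
seated [0.6019 0.0573] [0.038 0.061] z 0.0408 tilt 0.006
seated [0.5995 0.1707] [0.036 0.014] z 0.0408 tilt 0.029
```

Call:
arm_command(
  offset=[
    [-0.0005,0.001,0.02],
    [-0.0005,0.001,0.05],
    [-0.0005,0.001,0.06],
    [-0.0005,0.001,0.068],
    [-0.0005,0.001,0.072],
    [-0.0005,0.001,0.072],
    [-0.0005,0.001,0.072],
  ],
  dr=[
    [0,0,0],
    [0,0,0],
    [0,0,0],
    [0,0,0],
    [0,0,0],
    [0,0,0],
    [0,0,0],
  ],
  grip=[200,200,200,200,200,200,200],
)

```text
time: 23.1
eef_pos: [0.5169, 0.0546, 0.0294]
ee_rot: [179.9, -0.0, 91.4]
ft_force: [0.3, -0.1, -2.5]
gripper_width: 0.0477
finger_force: 63.3
```

Call:
arm_command(
  offset=[
    [0,0,0],
    [0,0,0],
    [0,0,0],
    [0,0,0],
    [0,0,-0.03],
    [0,0,-0.07],
    [0,0,-0.08],
    [0,0,-0.08],
  ],
  dr=[
    [0,0,0],
    [0,0,0],
    [0,0,0],
    [0,0,0],
    [0,0,0],
    [0,0,0],
    [0,0,0],
    [0,0,0],
  ],
  grip=[60,60,60,60,60,60,60,60],
)

```text
time: 23.9
eef_pos: [0.5176, 0.0548, 0.1104]
ee_rot: [179.8, -0.0, 91.4]
ft_force: [-0.6, -0.1, -0.9]
gripper_width: 0.0654
finger_force: 0.0
```

Call:
arm_command(
  offset=[
    [-0.196,0.007,0.008],
    [-0.196,0.007,0.008],
    [-0.196,0.007,0.008],
    [-0.196,0.007,0.008],
    [-0.196,0.007,0.008],
    [-0.196,0.007,0.008],
    [-0.196,0.007,0.008],
    [-0.196,0.007,0.008],
  ],
  dr=[
    [0,0,0.763],
    [0,0,0.763],
    [0,0,0.763],
    [0,0,0.763],
    [0,0,0.763],
    [0,0,0.763],
    [0,0,0.763],
    [0,0,0.763],
  ],
  grip=[80,80,80,80,80,80,80,80],
)

```text
time: 24.7
eef_pos: [0.5281, -0.1394, 0.1]
ee_rot: [-179.9, 0.0, 48.0]
ft_force: [-0.6, -0.0, -0.0]
gripper_width: 0.0586
finger_force: 0.0
```

```bash
python3 - <<'E'
from h import *
m=imaging.camera_model('wrist'); im,d=imaging.get_image('wrist'); pr(blanks(im,d,m))
im,d=go((.5281,-.1407,.010),47.7); m=imaging.camera_model('top'); seated(im,d,m); pr(blanks(im,d,m))
E
```

```text
bar [ 0.4479 -0.1148] size [0.017 0.037] short dir -87.3 px [209. 266.] z 0.0327
bar [ 0.5118 -0.226 ] size [0.01  0.037] short dir -23.9 px [391. 317.] z 0.0327
bar [ 0.4608 -0.2227] size [0.034 0.049] short dir 58.6 px [333. 358.] z 0.0327
bar [ 0.4542 -0.1618] size [0.021 0.044] short dir -55.0 px [261. 304.] z 0.0327
bar [ 0.5282 -0.1407] size [0.036 0.061] short dir -41.9 px [325. 215.] z 0.0327
tcp [ 0.5284 -0.1399  0.1006] yaw 47.93 sd [0.     0.0003 0.0002] w 0.05879153247936582
GO [-0.0008  0.0003  0.0906] drz 0.0041
seated [0.5223 0.0558] [0.036 0.048] z 0.0387 tilt 0.002
seated [0.6011 0.0547] [0.037 0.058] z 0.0387 tilt 0.005
seated [0.5984 0.1909] [0.034 0.061] z 0.0387 tilt 0.006
seated [0.5972 0.258 ] [0.048 0.048] z 0.0387 tilt 0.019
bar [ 0.5221 -0.2436] size [0.025 0.049] short dir 46.0 px [379. 213.] z 0.0306
disc [ 0.4562 -0.2307] size [0.048 0.048] short dir 18.5 px [374. 238.] z 0.0306
```

Call:
arm_command(
  offset=[
    [-0.001,0,0.04],
    [-0.001,0,0.07],
    [-0.001,0,0.084],
    [-0.001,0,0.09],
    [-0.001,0,0.09],
    [-0.001,0,0.09],
  ],
  dr=[
    [0,0,0],
    [0,0,0],
    [0,0,0],
    [0,0,0],
    [0,0,0],
    [0,0,0],
  ],
  grip=[80,80,80,80,80,80],
)

```text
time: 25.55
eef_pos: [0.5282, -0.1421, 0.0115]
ee_rot: [179.9, -0.0, 47.7]
ft_force: [1.2, 0.3, 0.2]
gripper_width: 0.0585
finger_force: 0.0
```

Call:
arm_command(
  offset=[
    [0,0,0],
    [0,0,0],
    [0,0,0],
    [0,0,0],
    [0,0,-0.03],
    [0,0,-0.07],
    [0,0,-0.09],
    [0,0,-0.09],
  ],
  dr=[
    [0,0,0],
    [0,0,0],
    [0,0,0],
    [0,0,0],
    [0,0,0],
    [0,0,0],
    [0,0,0],
    [0,0,0],
  ],
  grip=[220,220,220,220,220,220,220,220],
)

```text
time: 26.35
eef_pos: [0.5294, -0.1426, 0.104]
ee_rot: [179.7, -0.2, 47.7]
ft_force: [-0.1, 0.2, -1.6]
gripper_width: 0.0351
finger_force: 60.8
```

Call:
arm_command(
  offset=[
    [0.186,-0.187,0],
    [0.186,-0.187,0],
    [0.186,-0.187,0],
    [0.186,-0.187,0],
    [0.186,-0.187,0],
    [0.186,-0.187,0],
    [0.186,-0.187,0],
    [0.186,-0.187,0],
  ],
  dr=[
    [0,0,-0.764],
    [0,0,-0.764],
    [0,0,-0.764],
    [0,0,-0.764],
    [0,0,-0.764],
    [0,0,-0.764],
    [0,0,-0.764],
    [0,0,-0.764],
  ],
  grip=[220,220,220,220,220,220,220,220],
)

```text
time: 27.15
eef_pos: [0.514, 0.1207, 0.1002]
ee_rot: [-179.9, 0.1, 91.4]
ft_force: [-0.0, -0.4, -0.9]
gripper_width: 0.0347
finger_force: 60.7
```

```bash
python3 - <<'E'
from h import *
im,d,m=look(0,(.5146,.1229)); seated(im,d,m); print(block(im,d,m)[0])
E
```

```text
tcp [0.5142 0.12   0.1003] [0.5145 0.1197 0.1007] yaw 91.36 sd [0.0001 0.0005 0.0001] w 0.03493358575007873
held (array([0.51446128, 0.1210866 ]), np.float64(0.12133075280902215), (0.03580990061163902, 0.060036711394786835), np.float32(1.2665787)) minus tcp [-0.0001  0.0014]
move X,Y [0.0001 0.0018]
seated [0.6022 0.0734] [0.036 0.033] z 0.0408 tilt 0.053
seated [0.5988 0.1942] [0.036 0.06 ] z 0.0408 tilt 0.001
seated [0.5981 0.2394] [0.031 0.006] z 0.0409 tilt 0.021
((0.5575422048568726, 0.14260265231132507), (0.1655828058719635, 0.2045861929655075), 1.462357759475708)
```

Call:
arm_command(
  offset=[
    [0.002,0,0.02],
    [0.002,0,0.05],
    [0.002,0,0.06],
    [0.002,0,0.068],
    [0.002,0,0.072],
    [0.002,0,0.072],
    [0.002,0,0.072],
  ],
  dr=[
    [0,0,-0.004],
    [0,0,-0.004],
    [0,0,-0.004],
    [0,0,-0.004],
    [0,0,-0.004],
    [0,0,-0.004],
    [0,0,-0.004],
  ],
  grip=[220,220,220,220,220,220,220],
)

```text
time: 28.05
eef_pos: [0.5149, 0.1235, 0.0294]
ee_rot: [179.9, -0.0, 91.7]
ft_force: [0.0, 0.1, -1.7]
gripper_width: 0.0347
finger_force: 60.6
```

Call:
arm_command(
  offset=[
    [0,0,0],
    [0,0,0],
    [0,0,0],
    [0,0,0],
    [0,0,-0.03],
    [0,0,-0.07],
    [0,0,-0.08],
    [0,0,-0.08],
  ],
  dr=[
    [0,0,0],
    [0,0,0],
    [0,0,0],
    [0,0,0],
    [0,0,0],
    [0,0,0],
    [0,0,0],
    [0,0,0],
  ],
  grip=[80,80,80,80,80,80,80,80],
)

```text
time: 28.85
eef_pos: [0.5155, 0.1238, 0.1104]
ee_rot: [179.8, -0.1, 91.7]
ft_force: [-0.9, -0.4, -0.3]
gripper_width: 0.0586
finger_force: 0.0
```

Call:
arm_command(
  offset=[
    [-0.257,-0.073,0.008],
    [-0.257,-0.073,0.008],
    [-0.257,-0.073,0.008],
    [-0.257,-0.073,0.008],
    [-0.257,-0.073,0.008],
    [-0.257,-0.073,0.008],
    [-0.257,-0.073,0.008],
    [-0.257,-0.073,0.008],
  ],
  dr=[
    [0,0,0.019],
    [0,0,0.019],
    [0,0,0.019],
    [0,0,0.019],
    [0,0,0.019],
    [0,0,0.019],
    [0,0,0.019],
    [0,0,0.019],
  ],
  grip=[80,80,80,80,80,80,80,80],
)

```text
time: 29.65
eef_pos: [0.4486, -0.135, 0.0998]
ee_rot: [-179.9, -0.1, 90.6]
ft_force: [0.7, 0.6, -0.0]
gripper_width: 0.0586
finger_force: 0.0
```

```bash
python3 - <<'E'
from h import *
m=imaging.camera_model('wrist'); im,d=imaging.get_image('wrist'); pr(blanks(im,d,m))
im,d=go((.448,-.1374,.010),90.3); m=imaging.camera_model('top'); seated(im,d,m); pr(blanks(im,d,m))
E
```

```text
bar [ 0.4479 -0.1373] size [0.036 0.06 ] short dir 0.2 px [322. 218.] z 0.0328
disc [ 0.4565 -0.2292] size [0.049 0.05 ] short dir 2.7 px [333. 341.] z 0.0328
tcp [ 0.4493 -0.134   0.1002] yaw 90.76 sd [0.0002 0.0002 0.0002] w 0.058719654658598616
GO [-0.0034 -0.0013  0.0902] drz 0.0079
seated [0.5135 0.122 ] [0.035 0.06 ] z 0.0385 tilt 0.017
seated [0.5155 0.0532] [0.046 0.046] z 0.0388 tilt 0.006
seated [0.6022 0.0548] [0.034 0.058] z 0.0387 tilt 0.004
seated [0.5969 0.1916] [0.036 0.059] z 0.0388 tilt 0.023
seated [0.5972 0.258 ] [0.048 0.048] z 0.0387 tilt 0.018
```

Call:
arm_command(
  offset=[
    [-0.003,-0.001,0.04],
    [-0.003,-0.001,0.07],
    [-0.003,-0.001,0.084],
    [-0.003,-0.001,0.09],
    [-0.003,-0.001,0.09],
    [-0.003,-0.001,0.09],
  ],
  dr=[
    [0,0,0.008],
    [0,0,0.008],
    [0,0,0.008],
    [0,0,0.008],
    [0,0,0.008],
    [0,0,0.008],
  ],
  grip=[80,80,80,80,80,80],
)

```text
time: 30.5
eef_pos: [0.4487, -0.1384, 0.0114]
ee_rot: [180.0, 0.0, 90.2]
ft_force: [0.1, 0.4, 0.2]
gripper_width: 0.0587
finger_force: 0.0
```

Call:
arm_command(
  offset=[
    [0,0,0],
    [0,0,0],
    [0,0,0],
    [0,0,0],
    [0,0,-0.03],
    [0,0,-0.07],
    [0,0,-0.09],
    [0,0,-0.09],
  ],
  dr=[
    [0,0,0],
    [0,0,0],
    [0,0,0],
    [0,0,0],
    [0,0,0],
    [0,0,0],
    [0,0,0],
    [0,0,0],
  ],
  grip=[220,220,220,220,220,220,220,220],
)

```text
time: 31.3
eef_pos: [0.4498, -0.1391, 0.1038]
ee_rot: [179.7, 0.1, 90.2]
ft_force: [0.4, 0.3, -2.6]
gripper_width: 0.0349
finger_force: 61.1
```

Call:
arm_command(
  offset=[
    [0.385,0.064,0],
    [0.385,0.064,0],
    [0.385,0.064,0],
    [0.385,0.064,0],
    [0.385,0.064,0],
    [0.385,0.064,0],
    [0.385,0.064,0],
    [0.385,0.064,0],
  ],
  dr=[
    [0,0,-0.021],
    [0,0,-0.021],
    [0,0,-0.021],
    [0,0,-0.021],
    [0,0,-0.021],
    [0,0,-0.021],
    [0,0,-0.021],
    [0,0,-0.021],
  ],
  grip=[220,220,220,220,220,220,220,220],
)

```text
time: 32.1
eef_pos: [0.5102, 0.2502, 0.0997]
ee_rot: [-179.9, -0.0, 91.5]
ft_force: [0.2, 0.6, -1.9]
gripper_width: 0.0345
finger_force: 61.0
```

Call:
arm_command(
  offset=[
    [0.01,0,0],
    [0.01,0,0],
    [0.01,0,0],
    [0.01,0,0],
  ],
  dr=[
    [0,0,0],
    [0,0,0],
    [0,0,0],
    [0,0,0],
  ],
  grip=[220,220,220,220],
)

```text
time: 32.5
eef_pos: [0.5108, 0.2542, 0.1006]
ee_rot: [-180.0, 0.1, 91.2]
ft_force: [0.2, 0.2, -1.7]
gripper_width: 0.0348
finger_force: 60.9
```

```bash
python3 - <<'E'
from h import *
im,d,m=look(0,(.5110,.2588)); seated(im,d,m)
im,d=imaging.get_image('top'); m=imaging.camera_model('top'); pr(blanks(im,d,m))
E
```

```text
tcp [0.5109 0.2544 0.1007] [0.511  0.2554 0.1009] yaw 91.21 sd [0.0001 0.0002 0.0001] w 0.03474962583278089
held (array([0.51097393, 0.25685638]), np.float64(0.12172364799878713), (0.03581751137971878, 0.060381267219781876), np.float32(1.1955261)) minus tcp [-0.      0.0014]
move X,Y [0.     0.0019]
seated [0.5137 0.1466] [0.035 0.02 ] z 0.0406 tilt 0.086
seated [0.598  0.2101] [0.037 0.035] z 0.0407 tilt 0.059
seated [0.5973 0.2619] [0.05 0.05] z 0.0408 tilt 0.015
disc [ 0.529  -0.2359] size [0.048 0.048] short dir -61.9 px [376. 211.] z 0.0305
disc [ 0.456  -0.2303] size [0.048 0.049] short dir 18.5 px [374. 238.] z 0.0305
```

Call:
arm_command(
  offset=[
    [0.002,0,0.02],
    [0.002,0,0.05],
    [0.002,0,0.06],
    [0.002,0,0.068],
    [0.002,0,0.072],
    [0.002,0,0.072],
    [0.002,0,0.072],
  ],
  dr=[
    [0,0,-0.005],
    [0,0,-0.005],
    [0,0,-0.005],
    [0,0,-0.005],
    [0,0,-0.005],
    [0,0,-0.005],
    [0,0,-0.005],
  ],
  grip=[220,220,220,220,220,220,220],
)

```text
time: 33.45
eef_pos: [0.5113, 0.2588, 0.0295]
ee_rot: [179.9, -0.0, 91.7]
ft_force: [-0.9, 0.2, -1.0]
gripper_width: 0.0349
finger_force: 60.9
```

Call:
arm_command(
  offset=[
    [0,0,0],
    [0,0,0],
    [0,0,0],
    [0,0,0],
    [0,0,-0.03],
    [0,0,-0.07],
    [0,0,-0.08],
    [0,0,-0.08],
  ],
  dr=[
    [0,0,0],
    [0,0,0],
    [0,0,0],
    [0,0,0],
    [0,0,0],
    [0,0,0],
    [0,0,0],
    [0,0,0],
  ],
  grip=[80,80,80,80,80,80,80,80],
)

```text
time: 34.25
eef_pos: [0.5118, 0.2591, 0.1106]
ee_rot: [179.8, -0.1, 91.7]
ft_force: [0.1, 0.5, -0.3]
gripper_width: 0.0584
finger_force: 0.0
```

Call:
arm_command(
  offset=[
    [-0.38,0.006,0],
    [-0.38,0.006,0],
    [-0.38,0.006,0],
    [-0.38,0.006,0],
    [-0.38,0.006,0],
    [-0.38,0.006,0],
    [-0.38,0.006,0],
    [-0.38,0.006,0],
  ],
  dr=[
    [0,0,0],
    [0,0,0],
    [0,0,0],
    [0,0,0],
    [0,0,0],
    [0,0,0],
    [0,0,0],
    [0,0,0],
  ],
  grip=[60,60,60,60,60,60,60,60],
)

```text
time: 35.05
eef_pos: [0.5265, -0.1255, 0.1075]
ee_rot: [-179.9, 0.1, 91.4]
ft_force: [-0.3, 0.1, -0.1]
gripper_width: 0.0654
finger_force: 0.0
```

Call:
arm_command(
  offset=[
    [-0.05,0,0.004],
    [-0.112,0,0.008],
    [-0.112,0,0.008],
    [-0.112,0,0.008],
    [-0.112,0,0.008],
    [-0.112,0,0.008],
    [-0.112,0,0.008],
    [-0.112,0,0.008],
  ],
  dr=[
    [0,0,0.812],
    [0,0,0.812],
    [0,0,0.812],
    [0,0,0.812],
    [0,0,0.812],
    [0,0,0.812],
    [0,0,0.812],
    [0,0,0.812],
  ],
  grip=[60,60,60,60,60,60,60,60],
)

```text
time: 35.85
eef_pos: [0.5305, -0.2326, 0.0997]
ee_rot: [-179.9, 0.1, 45.3]
ft_force: [-0.4, 0.0, 0.6]
gripper_width: 0.0655
finger_force: 0.0
```

```bash
python3 - <<'E'
from h import *
m=imaging.camera_model('wrist'); im,d=imaging.get_image('wrist'); pr(blanks(im,d,m))
im,d=go((.5302,-.2342,.010),45); m=imaging.camera_model('top'); seated(im,d,m); pr(blanks(im,d,m))
E
```

```text
bar [ 0.4648 -0.2367] size [0.03 0.05] short dir -42.4 px [256. 282.] z 0.0328
disc [ 0.5301 -0.2343] size [0.049 0.049] short dir -44.7 px [325. 217.] z 0.0328
tcp [ 0.5308 -0.2329  0.1003] yaw 45.22 sd [0.0001 0.0001 0.0002] w 0.06513947543552243
GO [-0.0013  0.0005  0.0903] drz 0.0039
seated [0.5135 0.122 ] [0.035 0.06 ] z 0.0387 tilt 0.022
seated [0.511  0.2569] [0.033 0.061] z 0.0386 tilt 0.008
seated [0.5155 0.0532] [0.046 0.046] z 0.039 tilt 0.009
seated [0.6022 0.0548] [0.034 0.058] z 0.0388 tilt 0.012
seated [0.5984 0.1909] [0.034 0.061] z 0.0386 tilt 0.011
seated [0.5965 0.2586] [0.048 0.048] z 0.0385 tilt 0.003
```

Call:
arm_command(
  offset=[
    [-0.001,0.0005,0.04],
    [-0.001,0.0005,0.07],
    [-0.001,0.0005,0.084],
    [-0.001,0.0005,0.09],
    [-0.001,0.0005,0.09],
    [-0.001,0.0005,0.09],
  ],
  dr=[
    [0,0,0.004],
    [0,0,0.004],
    [0,0,0.004],
    [0,0,0.004],
    [0,0,0.004],
    [0,0,0.004],
  ],
  grip=[60,60,60,60,60,60],
)

```text
time: 36.7
eef_pos: [0.5313, -0.2346, 0.0119]
ee_rot: [179.9, -0.0, 44.9]
ft_force: [0.3, -0.5, 0.5]
gripper_width: 0.0653
finger_force: 0.0
```

Call:
arm_command(
  offset=[
    [0,0,0],
    [0,0,0],
    [0,0,0],
    [0,0,0],
    [0,0,-0.03],
    [0,0,-0.07],
    [0,0,-0.09],
    [0,0,-0.09],
  ],
  dr=[
    [0,0,0],
    [0,0,0],
    [0,0,0],
    [0,0,0],
    [0,0,0],
    [0,0,0],
    [0,0,0],
    [0,0,0],
  ],
  grip=[200,200,200,200,200,200,200,200],
)

```text
time: 37.5
eef_pos: [0.5323, -0.2351, 0.1044]
ee_rot: [179.7, -0.1, 44.9]
ft_force: [0.2, 0.0, -3.1]
gripper_width: 0.0481
finger_force: 62.8
```

Call:
arm_command(
  offset=[
    [0.304,-0.204,0],
    [0.304,-0.204,0],
    [0.304,-0.204,0],
    [0.304,-0.204,0],
    [0.304,-0.204,0],
    [0.304,-0.204,0],
    [0.304,-0.204,0],
    [0.304,-0.204,0],
  ],
  dr=[
    [0,0,-0.812],
    [0,0,-0.812],
    [0,0,-0.812],
    [0,0,-0.812],
    [0,0,-0.812],
    [0,0,-0.812],
    [0,0,-0.812],
    [0,0,-0.812],
  ],
  grip=[200,200,200,200,200,200,200,200],
)

```text
time: 38.3
eef_pos: [0.6013, 0.1332, 0.0993]
ee_rot: [-179.9, -0.2, 91.9]
ft_force: [-0.1, 0.2, -2.9]
gripper_width: 0.0477
finger_force: 62.9
```

Call:
arm_command(
  offset=[
    [0,0,0],
    [0,0,0],
    [0,0,0],
  ],
  dr=[
    [0,0,0],
    [0,0,0],
    [0,0,0],
  ],
  grip=[200,200,200],
)

```text
time: 38.6
eef_pos: [0.6016, 0.1227, 0.1004]
ee_rot: [-180.0, 0.1, 91.3]
ft_force: [-0.7, 0.5, -2.0]
gripper_width: 0.048
finger_force: 62.9
```

```bash
python3 - <<'E'
from h import *
im,d,m=look(1,(.6006,.1252)); seated(im,d,m)
im,d=imaging.get_image('top'); m=imaging.camera_model('top'); pr(blanks(im,d,m))
E
```

```text
tcp [0.6017 0.1228 0.1006] [0.602  0.1236 0.1009] yaw 91.27 sd [0.0001 0.0001 0.0001] w 0.04754785659930253
held (array([0.60176414, 0.12317696]), np.float64(0.12105132675313957), 0.050353750586509705, (0.6020357608795166, 0.12313584983348846)) minus tcp [-0.0002 -0.0005]
move X,Y [-0.0012  0.002 ]
seated [0.6032 0.031 ] [0.035 0.009] z 0.0407 tilt 0.071
seated [0.5129 0.0687] [0.037 0.025] z 0.0407 tilt 0.021
seated [0.5156 0.125 ] [0.038 0.061] z 0.0407 tilt 0.008
seated [0.5988 0.1943] [0.036 0.06 ] z 0.0408 tilt 0.001
seated [0.5985 0.2404] [0.036 0.008] z 0.0408 tilt 0.042
seated [0.5119 0.2361] [0.036 0.013] z 0.0408 tilt 0.006
disc [ 0.456  -0.2311] size [0.048 0.049] short dir -16.8 px [374. 238.] z 0.0306
```

Call:
arm_command(
  offset=[
    [0.002,-0.001,0.02],
    [0.002,-0.001,0.05],
    [0.002,-0.001,0.06],
    [0.002,-0.001,0.068],
    [0.002,-0.001,0.072],
    [0.002,-0.001,0.072],
    [0.002,-0.001,0.072],
  ],
  dr=[
    [0,0,0],
    [0,0,0],
    [0,0,0],
    [0,0,0],
    [0,0,0],
    [0,0,0],
    [0,0,0],
  ],
  grip=[200,200,200,200,200,200,200],
)

```text
time: 39.55
eef_pos: [0.6015, 0.127, 0.0296]
ee_rot: [179.9, -0.0, 91.4]
ft_force: [0.6, -1.2, -1.7]
gripper_width: 0.0479
finger_force: 62.9
```

Call:
arm_command(
  offset=[
    [0,0,0],
    [0,0,0],
    [0,0,0],
    [0,0,0],
    [0,0,-0.03],
    [0,0,-0.07],
    [0,0,-0.08],
    [0,0,-0.08],
  ],
  dr=[
    [0,0,0],
    [0,0,0],
    [0,0,0],
    [0,0,0],
    [0,0,0],
    [0,0,0],
    [0,0,0],
    [0,0,0],
  ],
  grip=[60,60,60,60,60,60,60,60],
)

```text
time: 40.35
eef_pos: [0.6021, 0.1272, 0.1108]
ee_rot: [179.8, -0.1, 91.4]
ft_force: [-1.0, 0.6, -0.3]
gripper_width: 0.0654
finger_force: 0.0
```

Call:
arm_command(
  offset=[
    [-0.351,-0.152,0.008],
    [-0.351,-0.152,0.008],
    [-0.351,-0.152,0.008],
    [-0.351,-0.152,0.008],
    [-0.351,-0.152,0.008],
    [-0.351,-0.152,0.008],
    [-0.351,-0.152,0.008],
    [-0.351,-0.152,0.008],
  ],
  dr=[
    [0,0,0.024],
    [0,0,0.024],
    [0,0,0.024],
    [0,0,0.024],
    [0,0,0.024],
    [0,0,0.024],
    [0,0,0.024],
    [0,0,0.024],
  ],
  grip=[60,60,60,60,60,60,60,60],
)

```text
time: 41.15
eef_pos: [0.4549, -0.2308, 0.0996]
ee_rot: [-179.9, 0.0, 89.9]
ft_force: [0.7, -0.7, 0.1]
gripper_width: 0.065
finger_force: 0.0
```

Call:
arm_command(
  offset=[
    [0,0,0],
    [0,0,0],
    [0,0,0],
  ],
  dr=[
    [0,0,0],
    [0,0,0],
    [0,0,0],
  ],
  grip=[60,60,60],
)

```text
time: 41.45
eef_pos: [0.4579, -0.2261, 0.0999]
ee_rot: [-179.9, -0.1, 90.2]
ft_force: [0.7, -0.1, -0.4]
gripper_width: 0.0656
finger_force: 0.0
```

```bash
python3 - <<'E'
from h import *
m=imaging.camera_model('wrist'); im,d=imaging.get_image('wrist'); pr(blanks(im,d,m))
im,d=go((.4567,-.2293,.010),90); m=imaging.camera_model('top'); seated(im,d,m)
E
```

```text
disc [ 0.4565 -0.2294] size [0.049 0.05 ] short dir 1.8 px [321. 221.] z 0.0328
tcp [ 0.4582 -0.2261  0.1003] yaw 90.2 sd [0.     0.0002 0.0002] w 0.06541303974092474
GO [-0.0032 -0.0015  0.0903] drz 0.0035
seated [0.5135 0.1219] [0.035 0.06 ] z 0.0385 tilt 0.02
seated [0.5097 0.257 ] [0.035 0.061] z 0.0385 tilt 0.011
seated [0.5155 0.0532] [0.046 0.046] z 0.0387 tilt 0.007
seated [0.6022 0.0548] [0.034 0.058] z 0.0386 tilt 0.01
seated [0.5984 0.1909] [0.034 0.061] z 0.0387 tilt 0.005
seated [0.6016 0.1232] [0.048 0.047] z 0.0385 tilt 0.017
seated [0.5963 0.2578] [0.049 0.048] z 0.0383 tilt 0.006
```

Call:
arm_command(
  offset=[
    [-0.003,-0.0015,0.04],
    [-0.003,-0.0015,0.07],
    [-0.003,-0.0015,0.084],
    [-0.003,-0.0015,0.09],
    [-0.003,-0.0015,0.09],
    [-0.003,-0.0015,0.09],
  ],
  dr=[
    [0,0,0],
    [0,0,0],
    [0,0,0],
    [0,0,0],
    [0,0,0],
    [0,0,0],
  ],
  grip=[60,60,60,60,60,60],
)

```text
time: 42.3
eef_pos: [0.4567, -0.2308, 0.0114]
ee_rot: [179.9, 0.0, 90.1]
ft_force: [-0.4, -0.4, 0.1]
gripper_width: 0.0656
finger_force: 0.0
```

Call:
arm_command(
  offset=[
    [0,0,0],
    [0,0,0],
    [0,0,0],
    [0,0,0],
    [0,0,-0.03],
    [0,0,-0.07],
    [0,0,-0.09],
    [0,0,-0.09],
  ],
  dr=[
    [0,0,0],
    [0,0,0],
    [0,0,0],
    [0,0,0],
    [0,0,0],
    [0,0,0],
    [0,0,0],
    [0,0,0],
  ],
  grip=[200,200,200,200,200,200,200,200],
)

```text
time: 43.1
eef_pos: [0.4579, -0.2316, 0.1042]
ee_rot: [179.7, 0.1, 90.1]
ft_force: [0.4, -0.3, -1.5]
gripper_width: 0.0474
finger_force: 62.5
```

Call:
arm_command(
  offset=[
    [0.38,0.056,0],
    [0.38,0.056,0],
    [0.38,0.056,0],
    [0.38,0.056,0],
    [0.38,0.056,0],
    [0.38,0.056,0],
    [0.38,0.056,0],
    [0.38,0.056,0],
  ],
  dr=[
    [0,0,-0.022],
    [0,0,-0.022],
    [0,0,-0.022],
    [0,0,-0.022],
    [0,0,-0.022],
    [0,0,-0.022],
    [0,0,-0.022],
    [0,0,-0.022],
  ],
  grip=[200,200,200,200,200,200,200,200],
)

```text
time: 43.9
eef_pos: [0.5112, 0.1538, 0.1]
ee_rot: [-180.0, -0.1, 91.5]
ft_force: [0.8, 0.7, -1.0]
gripper_width: 0.0481
finger_force: 62.5
```

Call:
arm_command(
  offset=[
    [0.02,0,0],
    [0.04,0,0],
    [0.04,0,0],
    [0.04,0,0],
    [0.04,0,0],
    [0.04,0,0],
  ],
  dr=[
    [0,0,0],
    [0,0,0],
    [0,0,0],
    [0,0,0],
    [0,0,0],
    [0,0,0],
  ],
  grip=[200,200,200,200,200,200],
)

```text
time: 44.5
eef_pos: [0.511, 0.1879, 0.1007]
ee_rot: [-180.0, 0.0, 91.2]
ft_force: [0.1, 0.0, -1.5]
gripper_width: 0.0482
finger_force: 62.5
```

```bash
python3 - <<'E'
from h import *
im,d,m=look(1,(.5128,.1908)); seated(im,d,m)
E
```

```text
tcp [0.511  0.1881 0.1008] [0.5111 0.1888 0.1008] yaw 91.21 sd [0.     0.0002 0.    ] w 0.04798510330436063
held (array([0.51079959, 0.19040368]), np.float64(0.12133524599775475), 0.050221316516399384, (0.5112577676773071, 0.19032874703407288)) minus tcp [-0.0003  0.0016]
move X,Y [0.002  0.0004]
seated [0.6117 0.0625] [0.016 0.023] z 0.0408 tilt 0.009
seated [0.5159 0.0752] [0.03 0.01] z 0.0406 tilt 0.037
seated [0.5153 0.0993] [0.036 0.011] z 0.0407 tilt 0.023
seated [0.6046 0.1379] [0.029 0.039] z 0.0408 tilt 0.023
seated [0.5982 0.195 ] [0.037 0.061] z 0.0408 tilt 0.006
seated [0.5976 0.2613] [0.05  0.049] z 0.0408 tilt 0.002
seated [0.5111 0.2599] [0.036 0.06 ] z 0.0408 tilt 0.001
```

Call:
arm_command(
  offset=[
    [0,0.002,0.02],
    [0,0.002,0.05],
    [0,0.002,0.06],
    [0,0.002,0.068],
    [0,0.002,0.072],
    [0,0.002,0.072],
    [0,0.002,0.072],
  ],
  dr=[
    [0,0,0],
    [0,0,0],
    [0,0,0],
    [0,0,0],
    [0,0,0],
    [0,0,0],
    [0,0,0],
  ],
  grip=[200,200,200,200,200,200,200],
)

```text
time: 45.4
eef_pos: [0.5134, 0.1895, 0.0295]
ee_rot: [179.9, -0.0, 91.3]
ft_force: [0.8, -0.0, -1.2]
gripper_width: 0.0477
finger_force: 62.5
```

Call:
arm_command(
  offset=[
    [0,0,0],
    [0,0,0],
    [0,0,0],
    [0,0,0],
    [0,0,-0.03],
    [0,0,-0.07],
    [0,0,-0.08],
    [0,0,-0.08],
  ],
  dr=[
    [0,0,0],
    [0,0,0],
    [0,0,0],
    [0,0,0],
    [0,0,0],
    [0,0,0],
    [0,0,0],
    [0,0,0],
  ],
  grip=[60,60,60,60,60,60,60,60],
)

```text
time: 46.2
eef_pos: [0.514, 0.1898, 0.1105]
ee_rot: [179.8, -0.1, 91.3]
ft_force: [-0.0, 0.5, -0.8]
gripper_width: 0.0651
finger_force: 0.0
```

Call:
arm_command(
  offset=[
    [-0.034,0.042,-0.24],
    [-0.034,0.042,-0.24],
    [-0.034,0.042,-0.24],
    [-0.034,0.042,-0.24],
    [-0.034,0.042,-0.24],
    [-0.034,0.042,-0.24],
    [-0.034,0.042,-0.24],
    [-0.034,0.042,-0.24],
  ],
  dr=[
    [0,0,0.02],
    [0,0,0.02],
    [0,0,0.02],
    [0,0,0.02],
    [0,0,0.02],
    [0,0,0.02],
    [0,0,0.02],
    [0,0,0.02],
  ],
  grip=[60,60,60,60,60,60,60,60],
)

```text
time: 47.0
eef_pos: [0.5548, 0.1567, 0.3465]
ee_rot: [-179.8, 0.0, 90.2]
ft_force: [0.0, 0.9, -0.8]
gripper_width: 0.0652
finger_force: 0.0
```

```bash
python3 - <<'E'
from h import *
go((.4585,-.30,.35),90)
m=imaging.camera_model('wrist'); im,d=imaging.get_image('wrist'); cv2.imwrite('pics/w9.png',im); seated(im,d,m)
P=cloud(m,d); k=(P[...,2]>.037)&(P[...,2]<.055)&(P[...,1]>.33)&(P[...,1]<.43)&(P[...,0]>.4)&(P[...,0]<.51); q=P[k]; print('holder',len(q),q.min(0),q.max(0) if len(q) else 0)
E
```

```text
tcp [0.5549 0.1568 0.3467] yaw 90.2 sd [0.0001 0.     0.0002] w 0.06531047996753364
GO [-0.4564 -0.098  -0.0033] drz 0.0035
seated [0.5168 0.0553] [0.049 0.05 ] z 0.0408 tilt 0.016
seated [0.6026 0.0576] [0.036 0.062] z 0.0408 tilt 0.009
seated [0.6014 0.1265] [0.048 0.05 ] z 0.0408 tilt 0.01
seated [0.5144 0.1246] [0.036 0.061] z 0.0408 tilt 0.007
seated [0.5131 0.1906] [0.048 0.048] z 0.0408 tilt 0.0
seated [0.5982 0.1942] [0.036 0.06 ] z 0.0409 tilt 0.001
seated [0.5971 0.2615] [0.049 0.048] z 0.0409 tilt 0.004
seated [0.511  0.2598] [0.036 0.06 ] z 0.0408 tilt 0.007Traceback (most recent call last):
  File "<stdin>", line 4, in <module>
    return umr_minimum(a, axis, None, out, keepdims, initial, where)
ValueError: zero-size array to reduction operation minimum which has no identity
```

View pics/w9.png

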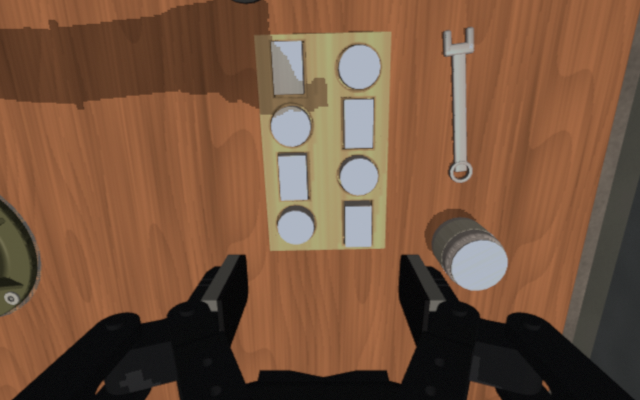

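All 8 blanks are seated level at z≈0.0408 (top faces), within about 1.5 mm of the pocket centres. Next a close look at the holder, then at the cap.

Call:
arm_command(
  offset=[
    [0.219,-0.096,0],
    [0.219,-0.096,0],
    [0.219,-0.096,0],
    [0.219,-0.096,0],
    [0.219,-0.096,0],
    [0.219,-0.096,0],
    [0.219,-0.096,0],
    [0.219,-0.096,0],
  ],
  dr=[
    [0,0,0],
    [0,0,0],
    [0,0,0],
    [0,0,0],
    [0,0,0],
    [0,0,0],
    [0,0,0],
    [0,0,0],
  ],
  grip=[45,45,45,45,45,45,45,45],
)

```text
time: 48.05
eef_pos: [0.4597, 0.3738, 0.3486]
ee_rot: [180.0, 0.1, 90.1]
ft_force: [0.1, -0.1, 0.4]
gripper_width: 0.0701
finger_force: 0.0
```

```bash
cat >> h.py <<'E'
def ring(im,d,m,c0,z0,z1,r=.06,off=None):
    "enclosing circle of the pixels whose points lie between z0 and z1 near c0, cast on their median height"
    P=cloud(m,d); k=((np.linalg.norm(P[...,:2]-c0,axis=2)<r)&(P[...,2]>z0)&(P[...,2]<z1)).astype('uint8')*255
    c=max(cv2.findContours(k,cv2.RETR_EXTERNAL,cv2.CHAIN_APPROX_NONE)[0],key=cv2.contourArea)
    z=np.median(P[k>0][:,2]); w=ray(m,c[:,0],z)[:,:2].astype('float32'); e=cv2.fitEllipse(w); 
    print('ring z',z.round(4),'ellipse',np.round(e[0],4),np.round(e[1],4),'circle',cv2.minEnclosingCircle(w),'px',c[:,0].mean(0).round())
E
python3 - <<'E'
from h import *
m=imaging.camera_model('wrist'); im,d=imaging.get_image('wrist'); cv2.imwrite('pics/w10.png',im)
ring(im,d,m,(.4585,.377),.041,.055); ring(im,d,m,(.4585,.377),.03,.0405,.033)
go((.4585,-.397,.33),90)
E
```

```text
ring z 0.0475 ellipse [0.4578 0.3788] [0.074  0.0746] circle ((0.45806679129600525, 0.37877967953681946), 0.038016851991415024) px [321. 150.]
ring z 0.0359 ellipse [0.4585 0.3769] [0.065  0.0653] circle ((0.4582562744617462, 0.3766956925392151), 0.03342042490839958) px [322. 150.]
tcp [0.4599 0.3737 0.3489] yaw 90.03 sd [0.0001 0.0001 0.0001] w 0.07032814720515974
GO [-0.7707 -0.0018  0.0189] drz 0.0005
```

View pics/w10.png

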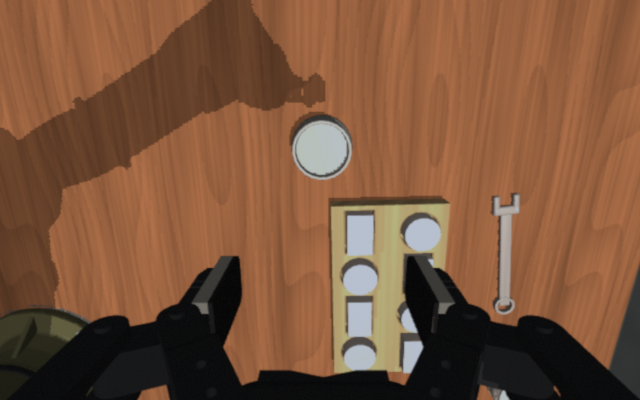

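The empty holder is at (322,150), centre (0.458, 0.3785), with rim and floor heights as stated. Now to the can.

Call:
arm_command(
  offset=[
    [-0.385,-0.001,0.01],
    [-0.385,-0.001,0.01],
    [-0.385,-0.001,0.01],
    [-0.385,-0.001,0.01],
    [-0.385,-0.001,0.01],
    [-0.385,-0.001,0.01],
    [-0.385,-0.001,0.01],
    [-0.385,-0.001,0.01],
  ],
  dr=[
    [0,0,0],
    [0,0,0],
    [0,0,0],
    [0,0,0],
    [0,0,0],
    [0,0,0],
    [0,0,0],
    [0,0,0],
  ],
  grip=[45,45,45,45,45,45,45,45],
)

```text
time: 49.1
eef_pos: [0.4584, -0.0141, 0.3393]
ee_rot: [179.9, 0.0, 89.9]
ft_force: [0.9, -0.9, 0.1]
gripper_width: 0.0702
finger_force: 0.0
```

Call:
arm_command(
  offset=[
    [-0.386,-0.001,0.01],
    [-0.386,-0.001,0.01],
    [-0.386,-0.001,0.01],
    [-0.386,-0.001,0.01],
    [-0.386,-0.001,0.01],
    [-0.386,-0.001,0.01],
    [-0.386,-0.001,0.01],
    [-0.386,-0.001,0.01],
  ],
  dr=[
    [0,0,0],
    [0,0,0],
    [0,0,0],
    [0,0,0],
    [0,0,0],
    [0,0,0],
    [0,0,0],
    [0,0,0],
  ],
  grip=[45,45,45,45,45,45,45,45],
)

```text
time: 49.9
eef_pos: [0.4578, -0.3997, 0.3287]
ee_rot: [-180.0, 0.1, 90.0]
ft_force: [0.7, -1.4, 0.4]
gripper_width: 0.0702
finger_force: 0.0
```

Call:
arm_command(
  offset=[
    [0,0,0],
    [0,0,0],
    [0,0,0],
    [0,0,0],
  ],
  dr=[
    [0,0,0],
    [0,0,0],
    [0,0,0],
    [0,0,0],
  ],
  grip=[45,45,45,45],
)

```text
time: 50.3
eef_pos: [0.4599, -0.3945, 0.3291]
ee_rot: [180.0, -0.0, 90.3]
ft_force: [0.6, 0.2, 0.9]
gripper_width: 0.0704
finger_force: 0.0
```

```bash
python3 - <<'E'
from h import *
m=imaging.camera_model('wrist'); im,d=imaging.get_image('wrist'); cv2.imwrite('pics/w11.png',im)
ring(im,d,m,(.458,-.397),.172,.2)
im,d=go((.458,-.397,.15),90); m=imaging.camera_model('top'); seated(im,d,m); pr(blanks(im,d,m))
E
```

```text
ring z 0.1808 ellipse [ 0.4585 -0.391 ] [0.0524 0.0538] circle ((0.4584493637084961, -0.39085251092910767), 0.027406765148043633) px [321. 180.]
tcp [ 0.4599 -0.3948  0.3291] yaw 90.27 sd [0.0001 0.0002 0.    ] w 0.07042447164989803
GO [-0.0022 -0.0019  0.1791] drz 0.0047
seated [0.5135 0.122 ] [0.035 0.06 ] z 0.0387 tilt 0.02
seated [0.511  0.2569] [0.033 0.061] z 0.0388 tilt 0.008
seated [0.5155 0.0532] [0.046 0.046] z 0.0385 tilt 0.002
seated [0.5129 0.1882] [0.049 0.046] z 0.0386 tilt 0.006
seated [0.6022 0.0548] [0.034 0.058] z 0.0388 tilt 0.01
seated [0.5983 0.1916] [0.034 0.059] z 0.0388 tilt 0.013
seated [0.6005 0.1237] [0.049 0.048] z 0.0385 tilt 0.018
seated [0.5972 0.258 ] [0.048 0.048] z 0.0386 tilt 0.011
```

View pics/w11.png

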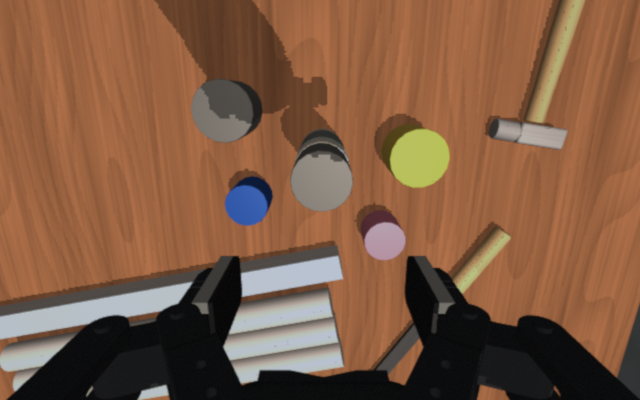

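The cap on the can is at (322,180), with its top at z≈0.180 and centre (0.4585, -0.391). The blue, pink and yellow look-alikes and the larger grey one are apart from it. Grasp it and lift straight up.

Call:
arm_command(
  offset=[
    [0.004,-0.001,0.04],
    [0.004,-0.001,0.08],
    [0.004,-0.001,0.115],
    [0.004,-0.001,0.14],
    [0.004,-0.001,0.16],
    [0.004,-0.001,0.172],
    [0.004,-0.001,0.177],
    [0.004,-0.001,0.177],
  ],
  dr=[
    [0,0,0.004],
    [0,0,0.004],
    [0,0,0.004],
    [0,0,0.004],
    [0,0,0.004],
    [0,0,0.004],
    [0,0,0.004],
    [0,0,0.004],
  ],
  grip=[45,45,45,45,45,45,45,45],
)

```text
time: 51.35
eef_pos: [0.4584, -0.3919, 0.1518]
ee_rot: [-180.0, -0.0, 89.9]
ft_force: [-0.2, -0.4, -0.6]
gripper_width: 0.0704
finger_force: 0.0
```

Call:
arm_command(
  offset=[
    [0,0,0],
    [0,0,0],
    [0,0,0],
    [0,0,0],
    [0,0,0],
    [0,0,0],
  ],
  dr=[
    [0,0,0],
    [0,0,0],
    [0,0,0],
    [0,0,0],
    [0,0,0],
    [0,0,0],
  ],
  grip=[200,200,200,200,200,200],
)

```text
time: 51.95
eef_pos: [0.4589, -0.3929, 0.1534]
ee_rot: [179.9, 0.1, 89.9]
ft_force: [-0.0, -0.7, 8.0]
gripper_width: 0.0524
finger_force: 63.2
```

Call:
arm_command(
  offset=[
    [0,0,-0.01],
    [0,0,-0.02],
    [0,0,-0.035],
    [0,0,-0.055],
    [0,0,-0.08],
    [0,0,-0.11],
    [0,0,-0.12],
    [0,0,-0.12],
  ],
  dr=[
    [0,0,0],
    [0,0,0],
    [0,0,0],
    [0,0,0],
    [0,0,0],
    [0,0,0],
    [0,0,0],
    [0,0,0],
  ],
  grip=[200,200,200,200,200,200,200,200],
)

```text
time: 52.75
eef_pos: [0.4587, -0.3925, 0.2737]
ee_rot: [179.8, 0.1, 89.9]
ft_force: [-1.1, 1.1, 0.2]
gripper_width: 0.0525
finger_force: 62.8
```

```bash
python3 - <<'E'
from h import *
go((.458,.3785,.26),90,2)
p=env.observe()['eef_pos']; m=imaging.camera_model('wrist'); im,d=imaging.get_image('wrist'); cv2.imwrite('pics/w12.png',im)
ring(im,d,m,p[:2],p[2]+.02,p[2]+.045,.035); print(p)
E
```

```text
tcp [ 0.4585 -0.3922  0.2729] yaw 89.95 sd [0.0002 0.0003 0.0008] w 0.05288442613793616
GO [ 0.7707 -0.0012  0.0129] drz -0.001
ring z 0.2985 ellipse [ 0.4581 -0.39  ] [0.0537 0.0692] circle ((0.458122193813324, -0.389589786529541), 0.03822747990489006) px [322. 297.]
[ 0.4581492  -0.39141881  0.27109692]
```

View pics/w12.png

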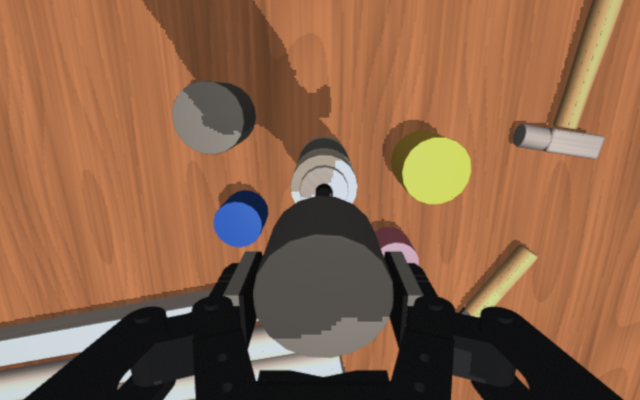

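The cap is lifted clear, and the can still stands at (323,180) with its nozzle visible. Carrying the cap to the holder.

Call:
arm_command(
  offset=[
    [0.385,-0.001,0],
    [0.385,-0.001,0],
    [0.385,-0.001,0],
    [0.385,-0.001,0],
    [0.385,-0.001,0],
    [0.385,-0.001,0],
    [0.385,-0.001,0],
    [0.385,-0.001,0],
  ],
  dr=[
    [0,0,0],
    [0,0,0],
    [0,0,0],
    [0,0,0],
    [0,0,0],
    [0,0,0],
    [0,0,0],
    [0,0,0],
  ],
  grip=[200,200,200,200,200,200,200,200],
)

```text
time: 53.7
eef_pos: [0.4566, -0.0031, 0.2706]
ee_rot: [-179.9, -0.0, 90.1]
ft_force: [0.1, -0.7, -0.6]
gripper_width: 0.0525
finger_force: 62.9
```

Call:
arm_command(
  offset=[
    [0.384,0,0],
    [0.384,0,0],
    [0.384,0,0],
    [0.384,0,0],
    [0.384,0,0],
    [0.384,0,0],
    [0.384,0,0],
    [0.384,0,0],
  ],
  dr=[
    [0,0,0],
    [0,0,0],
    [0,0,0],
    [0,0,0],
    [0,0,0],
    [0,0,0],
    [0,0,0],
    [0,0,0],
  ],
  grip=[200,200,200,200,200,200,200,200],
)

```text
time: 54.5
eef_pos: [0.4562, 0.3811, 0.2697]
ee_rot: [-179.8, 0.0, 90.2]
ft_force: [-0.4, -0.6, 0.4]
gripper_width: 0.0526
finger_force: 62.9
```

Call:
arm_command(
  offset=[
    [0,0,0.04],
    [0,0,0.08],
    [0,0,0.12],
    [0,0,0.14],
    [0,0,0.14],
    [0,0,0.14],
    [0,0,0.14],
  ],
  dr=[
    [0,0,0],
    [0,0,0],
    [0,0,0],
    [0,0,0],
    [0,0,0],
    [0,0,0],
    [0,0,0],
  ],
  grip=[200,200,200,200,200,200,200],
)

```text
time: 55.2
eef_pos: [0.4589, 0.3774, 0.1329]
ee_rot: [179.9, -0.1, 89.9]
ft_force: [-0.3, -0.0, -0.3]
gripper_width: 0.0524
finger_force: 62.9
```

```bash
python3 - <<'E'
from h import *
go((.458,.3785,.0595),90,3)
p=env.observe()['eef_pos']; m=imaging.camera_model('wrist'); im,d=imaging.get_image('wrist'); cv2.imwrite('pics/w13.png',im)
ring(im,d,m,p[:2],p[2]+.0255,p[2]+.0285,.035); print(p)
E
```

```text
tcp [0.4588 0.3774 0.1331] yaw 89.94 sd [0.     0.     0.0001] w 0.052476225172118605
GO [ 0.0011 -0.0008  0.0736] drz -0.0011
ring z 0.1604 ellipse [0.4578 0.3789] [0.0524 0.0561] circle ((0.4557311534881592, 0.3794274926185608), 0.03151138126850128) px [314. 293.]
[0.45864787 0.37749221 0.13303391]
```

Call:
arm_command(
  offset=[
    [0,0,0.02],
    [0,0,0.04],
    [0,0,0.055],
    [0,0,0.065],
    [0,0,0.071],
    [0,0,0.074],
    [0,0,0.074],
    [0,0,0.074],
  ],
  dr=[
    [0,0,0],
    [0,0,0],
    [0,0,0],
    [0,0,0],
    [0,0,0],
    [0,0,0],
    [0,0,0],
    [0,0,0],
  ],
  grip=[200,200,200,200,200,200,200,200],
)

```text
time: 56.2
eef_pos: [0.4585, 0.3774, 0.0584]
ee_rot: [179.9, -0.0, 89.9]
ft_force: [1.0, 1.3, 1.2]
gripper_width: 0.0528
finger_force: 62.9
```

Call:
arm_command(
  offset=[
    [0,0,0],
    [0,0,0],
    [0,0,0],
    [0,0,0],
    [0,0,-0.03],
    [0,0,-0.07],
    [0,0,-0.11],
    [0,0,-0.15],
  ],
  dr=[
    [0,0,0],
    [0,0,0],
    [0,0,0],
    [0,0,0],
    [0,0,0],
    [0,0,0],
    [0,0,0],
    [0,0,0],
  ],
  grip=[45,45,45,45,45,45,45,45],
)

```text
time: 57.0
eef_pos: [0.4579, 0.3768, 0.2093]
ee_rot: [-180.0, 0.0, 89.9]
ft_force: [0.4, -0.1, -0.3]
gripper_width: 0.0701
finger_force: 0.0
```

Call:
arm_command(
  offset=[
    [0,0,-0.05],
    [0,0,-0.1],
    [0,0,-0.14],
    [0,0,-0.14],
    [0,0,-0.14],
  ],
  dr=[
    [0,0,0],
    [0,0,0],
    [0,0,0],
    [0,0,0],
    [0,0,0],
  ],
  grip=[45,45,45,45,45],
)

```text
time: 57.5
eef_pos: [0.4583, 0.3771, 0.3484]
ee_rot: [179.9, -0.1, 89.9]
ft_force: [0.9, 0.3, -0.4]
gripper_width: 0.0703
finger_force: 0.0
```

```bash
python3 - <<'E'
from h import *
s=env.observe(); print(s['eef_pos'],s['time'],s['ft_force'])
m=imaging.camera_model('wrist'); im,d=imaging.get_image('wrist'); cv2.imwrite('pics/w14.png',im)
ring(im,d,m,(.458,.3785),.075,.1)
P=cloud(m,d); q=P[(np.linalg.norm(P[...,:2]-(.458,.3785),axis=2)<.022)&(P[...,2]>.07)]; n=np.linalg.lstsq(np.c_[q[:,:2]-q[:,:2].mean(0),np.ones(len(q))],q[:,2],rcond=None)[0]; print('cap top',n)
im,d=imaging.get_image('top'); m=imaging.camera_model('top'); seated(im,d,m); pr(blanks(im,d,m))
ring(im,d,m,(.458,-.393),.11,.17)
cv2.imwrite('pics/top9.png',im)
E
```

```text
[0.45825119 0.37711239 0.3483758 ] 57.5 [ 0.91473363  0.27573188 -0.38442935]
ring z 0.0859 ellipse [0.4582 0.3786] [0.0522 0.0535] circle ((0.45798030495643616, 0.3785838484764099), 0.027369987219572067) px [322. 159.]
cap top [ 0.08345834 13.30264541  0.35361409]
seated [0.5135 0.122 ] [0.035 0.06 ] z 0.0386 tilt 0.013
seated [0.511  0.2569] [0.033 0.061] z 0.0386 tilt 0.002
seated [0.5155 0.0532] [0.046 0.046] z 0.0389 tilt 0.022
seated [0.5129 0.1882] [0.049 0.046] z 0.0387 tilt 0.017
seated [0.6022 0.0548] [0.034 0.058] z 0.0389 tilt 0.013
seated [0.5983 0.1916] [0.034 0.059] z 0.0387 tilt 0.014
seated [0.6016 0.1232] [0.048 0.047] z 0.0388 tilt 0.008
seated [0.5972 0.258 ] [0.048 0.048] z 0.0388 tilt 0.014
ring z 0.1312 ellipse [ 0.4573 -0.3893] [0.0539 0.0597] circle ((0.4569624960422516, -0.389083594083786), 0.03055008500814438) px [447. 237.]
```

View pics/top9.png

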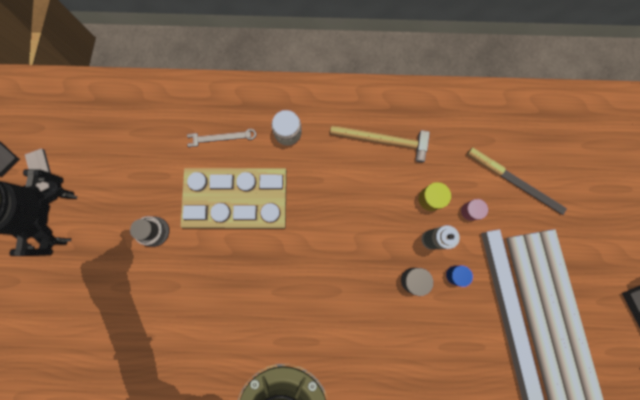

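The top view shows all 8 blanks in the block at (234,198) and the cap in the holder at (147,230). The can is standing at (446,237), and the hammer, wrench and tin have not moved. The cap top at 0.0855 means it is on the holder floor. Handing in.

```bash
python3 -c "
from rig import workorder
print(workorder.sign_off())"
```

```text
the job is handed in; nothing more can be done
None
```

I handed the job in at about 58 s of the 208 s limit, but `sign_off()` returned no verdict; my last look showed all 8 blanks seated level in pockets of their own shape, the cap mouth down on the holder floor, the can standing in place, and the hammer, wrench and tin undisturbed.

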